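# Flip the hex key and tighten the board vise's clamp screw

## Task

Take the larger hex key out of the wooden tool block, flip it over and gently seat its short arm fully home in the socket of the clamp screw on the circuit-board vise. Then, with the long arm as the lever, turn the stiff screw clockwise until it comes up against its stop, and pull it up there to about 1.7 newton metres (never beyond 2.2, or it is overtightened). Leave the key seated in the screw with its long arm level, let go, and leave everything else on the bench where it is.

Things in the scene. Friction and masses are not known exactly. Their poses are not given: they have to be found in the camera images.
- key_elbow (a point): centre of the bend of the larger hex key: an L-shaped dark steel bar, 14 mm across flats (16 over corners), about 280 g; from here the long arm runs 160 mm along +x, the short arm 53 mm along -z. Two flats face +-y, so fingers closing along y grip flat faces.
- key_mid (a point): point on the axis of that key's long arm, 60 mm from the elbow (a good place to grip, near its centre of mass); axes as key_elbow. At the start the long arm stands straight down in the tool block, 45 mm of it in the hole (it may lean 3 degrees), bend at about z = 0.170; the short arm lies level and points to the robot's left (+y) within about 50 degrees
- key_tail (a point): far end of that key's long arm, 160 mm from the elbow; axes as key_elbow
- key_tip (a point): end of that key's short arm, 53 mm from the elbow; the last 2 mm are a round nose 11.8 mm in diameter; axes as key_elbow
- vise: circuit-board vise bolted to the bench; origin on the bench under the screw axis. Base from x = -50 to +140 mm, 74 mm wide; jaw block 44 x 60 mm, 48 mm high, round the origin; its fixed jaw (42 mm high) and a held board reach out along +x; nothing but the screw is higher than 48 mm
- screw_mouth (a point): centre of the top of the clamp screw's round dark head (36 mm diameter, 29 mm high, top 77 mm above the bench). Hex socket 14.6 mm across flats (3 to 5 degrees of play either way), 26 mm deep, 2 mm 45 degree lead-in. The frame turns with the screw: z up, two socket flats face +-y, so the key fits with its long arm along +x or any multiple of 60 degrees from it
- screw_floor (a point): centre of the socket's floor, 26 mm below screw_mouth (51 mm above the bench); with the short arm fully home the key_tip touches it and the long arm lies level (it droops 2 to 5 degrees), its axis 104 mm above the bench; same axes as screw_mouth
- screw (a joint): clamp screw's turn in rad, growing clockwise seen from above; starts between 0.45 and 1.0, stop at 1.5. Stiff: needs a steady 1.0 N m (7.7 N at 130 mm from its axis) plus 0.6 N m per rad/s, stays where it is left. At the stop it comes up hard
- jaw (a joint): twist of the vise's jaw block, which carries the screw and yields a little on its rails: in rad, clockwise from above, 0 when unloaded; it springs back. Shows the torque on the screw: 0.022 rad per N m (the moving screw alone gives about 0.022 to 0.028; at the stop 1.7 N m, which is 13 N at 130 mm, gives 0.038)
- key_hole (a point): mouth of the hole in which the larger key stands: 18.5 mm wide, 45 mm deep, in the wooden tool block (75 x 130 x 55 mm, fixed, upright; this point is on its top face, 18 mm from the block's centre along its -x); z up
- small_key: smaller hex key (6 mm across flats, arms 75 and 28 mm) standing in the same block, 51 mm along the block's +y from key_hole, its bend at z = 0.085; origin at its bend; leave it
- spool: solder spool, 52 mm diameter, 36 mm high, origin under its centre; leave it
- pliers: flat-lying pliers with red grips, 160 mm long, 13 mm high; leave them
- screwdriver: screwdriver, 170 mm long, lying; leave it
- spare_board: bare circuit board, 70 x 50 mm, lying flat; leave it
- dish: steel dish, 72 mm wide, 30 mm high; leave it
- flux_jar: jar, 48 mm diameter, 50 mm high; leave it
Not all that is in view belongs to the job. Of the things shaped like the part that bears key_elbow, the dark steel one is meant.

How it is judged:
By the outcome, as a careful person would: the job done as asked, in the order asked, and still so for the second after the job is handed in, with the robot touching nothing.
It also fails if it takes over 72 s, if anything falls off the work surface, if the arm or the gripper's body presses on something with over 40 N, if the wrist force passes 120 N, or if a joint passes its speed limit or range.

## Robot

A 7-joint arm with a two-finger parallel gripper is mounted at the origin on the work surface. World frame = base frame: x ahead of the robot, y to its left, z up, the work surface at z = 0. Lengths are in mm, angles in rad, forces in N, time in s.
With the tool pointing down it reaches from about 400 to 875 mm from the base axis. Payload 4.4 kg.
Tool frame: the origin (TCP) lies at the very end of the fingers, on their centre line; the grasp point (between the pads) lies 19 mm behind it (ctrl.grip_depth is the distance from the TCP to the grasp point, in mm); z points along the fingers, x is the direction in which the jaws open and shut, and the axes are right-handed (so a half turn about z gives the same grasp; the last joint's range is limited). The gripper opens to 85 mm and grips with 20 to 120 N. Pads are 22 mm wide; open, the fingers measure 114 mm over their backs; the gripper's body (76 mm by 85 mm) begins 54 mm behind the grasp point. The pads swing forward as they close: fully open they stand 13 mm farther back than shut.
Start: joints at [1.246, 0.628, 0.038, 1.517, -0.027, 0.996, -0.02], TCP at [166.376, -628.36, 231.313] pointing down, gripper open.
Joint ranges: [-3.06, 3.06], [-0.37, 2.12], [-1.25, 1.32], [0.18, 2.47], [-1.1, 4.24], [0.23, 1.98], [-2.94, 2.94]. Speed limits (rad/s): [2.57, 2.57, 3.14, 3.14, 3.14, 3.14, 3.14].

## Interface

Orientations are given as [roll, pitch, yaw] about the fixed x, y, z axes, in that order (R = Rz(yaw) Ry(pitch) Rx(roll)).
In Python, from cell import ctrl gives the robot as it stands.
- The arm moves only by the shell command python3 -m creep 'ROWS'. ROWS is JSON, a list of rows, each an object with "hand": the opening, from 0 (shut) to 1 (fully open); "travel": the shift along the tool's x, y, z in cm, a list of three; "angular": the turn, a rotation vector about the tool's x, y, z in degrees, a list of three. In form: [{"hand": hand, "travel": [tx, ty, tz], "angular": [rx, ry, rz]}, ...]. A call has 1 to 20 rows; each row is the pose to reach, as a shift and turn from the pose measured when the call began, along the tool's axes at that moment; what a row does not reach only later rows make up. A row lasts 1/10 s, in which the tool goes at most 50 mm and 8.59 degrees, less where a joint would pass 70% of its speed; a pose out of reach is approached as far as the arm can. A call with a gripper value outside its range is refused whole. The fingers move at their own pace and stop on an object; the grip force is fixed at half the most. Time passes only in rows, so rows that repeat a pose let the fingers close. It gives the time, the measured TCP pose, the force and the opening at its end, in the units of the state.
- ctrl.read_state(): the state, without advancing time (a new reading comes with each control period).
- ctrl.get_image(name): name is "side" or "top" or "wrist"; returns a dict with "frame" (400x640x3 uint8, red, green, blue), "fx", "fy", "cx", "cy" (pixels), "origin" and "orientation" of the camera in the world. Camera axes: x right, y down, z forward; pixel columns grow to the right and rows downward; lengths in mm; the calibration is good to about 2 mm. A picture is of the moment at which its call begins. There is no depth.
- ctrl.finish_job(): hands the job in, once; it reports no verdict.
Trained networks look in the newest picture that a camera, given by its name, has taken for a name from the list of things; names that differ only in an ending like _2 or _b are one class to them, and where a whole thing is asked for, a point or a joint stands for the part that bears it (a point fixed in the world has none). Each returns a list of dicts, best first, with "confidence" (0 to 1); they miss things now and then, are a little off and sometimes report something else, mostly with a low value. They report only what shows in the picture. A call takes as long as a camera call. They do not tell look-alikes from the thing itself.
- ctrl.regions_of(camera, thing): "region" (400x640 bool, what is visible of it).
- ctrl.spot_point(camera, thing): "at" ([x, y, z] in mm, in world coordinates, good to about 4 mm: a listed point, or the origin of a listed thing).
The state is a dict: "clock": time; "qpos": joint angles; "qd": joint speeds; "tau": joint torques, N m; "eef_pos": TCP position; "tool_rot": TCP orientation; "force": force on the tool from outside, world axes, zero at the start; "torque": the same for the moment, N m; "width": finger opening in mm.
Only numpy, scipy, OpenCV 4.12 (cv2) and the standard library are available. Lean on these libraries where they do the work, as an engineer would, in place of code of your own. Each camera call takes 0.05 s, during which the arm holds its last target. There are 200 camera calls.

## Working session

There is one attempt and no reset: what is moved stays moved. The work goes in short steps, Python scripts to look and compute and a shell command to move; the robot and the scene stay as the last step left them, time stands still between calls to the robot, and variables do not carry over. Pictures are saved under pics/ and viewed, about 8 in all and at most 12, crops included, and the job is handed in when it is done.

```bash
ls; mkdir -p pics
python3 - <<'E'
from cell import ctrl
import cv2,numpy as np
s=ctrl.read_state(); print(s)
for c in ["side","top"]:
    im=ctrl.get_image(c); cv2.imwrite(f"pics/{c}0.png",im["frame"][:,:,::-1])
    print(c,im["fx"],im["cx"],im["cy"],im["origin"],im["orientation"])
    for t in ["key_elbow","key_mid","key_tip","key_tail","key_hole","screw_mouth","screw_floor","vise","small_key","spool","pliers","screwdriver","dish","flux_jar","spare_board"]:
        print(t,[(np.round(r["at"]).tolist(),round(r["confidence"],2)) for r in ctrl.spot_point(c,t)][:3])
E
```

```text
pics
{'clock': 0.0, 'qpos': array([ 1.24619928,  0.62934218,  0.03842846,  1.51839035, -0.02702389,
        0.99629669, -0.01999296]), 'qd': array([ 0.00219768,  0.00029497,  0.00127742,  0.00017805, -0.0003381 ,
        0.00096822,  0.00115935]), 'tau': array([ 5.39496232e-04, -5.63404047e+01,  1.22623801e+00, -1.93441486e+01,
        1.08669096e-02,  1.03110331e-02, -2.11395326e-05]), 'eef_pos': array([ 166.22538499, -627.72701118,  230.38424792]), 'tool_rot': array([-3.14159032e+00,  1.91931652e-03, -1.31199482e+00]), 'force': array([-1.05790672,  0.01545885,  0.04769643]), 'torque': array([ 0.00755212,  0.01685686, -0.06925987]), 'width': 85.26256004354889}
side 418.34379390937454 319.3086919843915 199.12896813232868 [323.11722329 753.95587161 897.80528339] [-2.34711553 -0.01468642 -2.7696317 ]
key_elbow [([436.0, -193.0, 156.0], 0.77), ([513.0, 186.0, 79.0], 0.73)]
key_mid [([438.0, -195.0, 103.0], 0.73), ([516.0, -180.0, 110.0], 0.46), ([426.0, 5.0, 1.0], 0.32)]
key_tip [([380.0, -218.0, 158.0], 0.89), ([526.0, -131.0, 170.0], 0.48)]
key_tail [([438.0, -203.0, 0.0], 0.52)]
key_
[... 789 characters left out ...]
 -201.0, 104.0], 0.44), ([517.0, -189.0, 111.0], 0.43)]
key_tip [([383.0, -222.0, 161.0], 0.53), ([522.0, -132.0, 170.0], 0.41)]
key_tail [([434.0, -198.0, -2.0], 0.59)]
key_hole [([514.0, -189.0, 52.0], 0.89)]
screw_mouth [([511.0, 192.0, 72.0], 0.44)]
screw_floor [([512.0, 187.0, 49.0], 0.43), ([519.0, -186.0, 170.0], 0.34)]
vise [([508.0, 187.0, 3.0], 0.8)]
small_key []
spool [([646.0, -5.0, -4.0], 0.63), ([519.0, -132.0, 168.0], 0.57)]
pliers [([425.0, 0.0, 3.0], 0.7)]
screwdriver [([754.0, -47.0, -1.0], 0.57), ([564.0, -399.0, -1.0], 0.27)]
dish [([565.0, -399.0, -0.0], 0.93), ([510.0, 188.0, 72.0], 0.16)]
flux_jar [([426.0, 340.0, -1.0], 0.47)]
spare_board [([543.0, 400.0, 2.0], 0.87)]
```

View pics/side0.png

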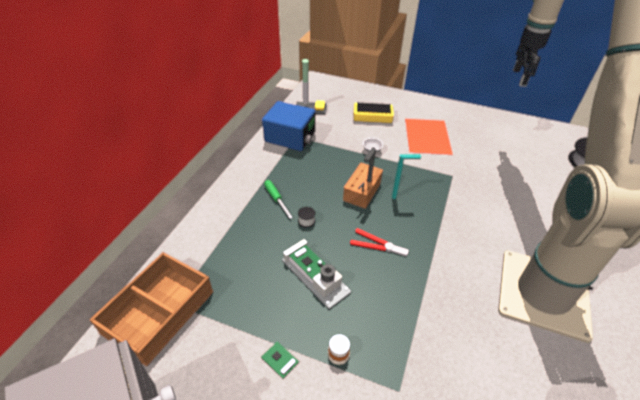

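View pics/top0.png

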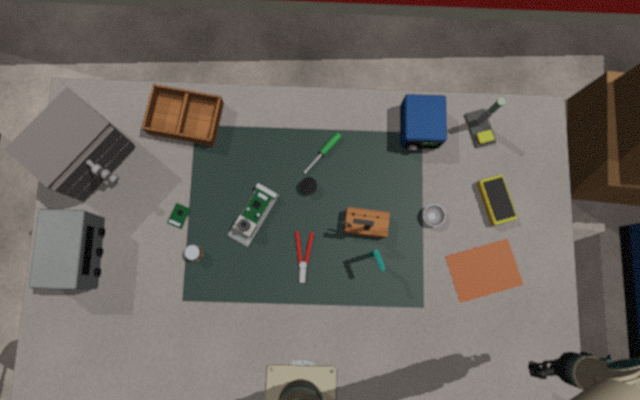

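```bash
cat > h.py <<'E'
from cell import ctrl
import numpy as np, cv2, json, os
from scipy.spatial.transform import Rotation as R
def rot(rpy): return R.from_euler('xyz',rpy)
def log():
    s=ctrl.read_state()
    with open('log.jsonl','a') as f: f.write(json.dumps([s['qpos'].tolist(),s['eef_pos'].tolist(),s['tool_rot'].tolist()])+'\n')
    return s
def go(p,Rt):
    """shift [cm] and turn [deg] in tool axes from the present pose to p, Rt"""
    s=log(); R0=rot(s['tool_rot'])
    t=R0.inv().apply(np.array(p)-s['eef_pos'])/10; a=(R0.inv()*Rt).as_rotvec(degrees=True)
    print('t',s['clock'],'at',s['eef_pos'].round(1),'F',s['force'].round(1),'w',round(s['width'],1))
    print('travel',t.round(2).tolist(),'angular',a.round(1).tolist(),'rows>=',round(max(np.linalg.norm(t)/5,np.linalg.norm(a)/8.59),1))
def frame(z,x):
    z=np.array(z,float);z/=np.linalg.norm(z);x=np.array(x,float);x-=z*(x@z);x/=np.linalg.norm(x)
    return R.from_matrix(np.c_[x,np.cross(z,x),z])
def proj(im,P):
    P=np.atleast_2d(P); c=rot(im['orientation']).inv().apply(P-im['origin'])
    return np.c_[im['fx']*c[:,0]/c[:,2]+im['cx'],im['fy']*c[:,1]/c[:,2]+im['cy']]
def ray(im,uv):
    d=rot(im['orientation']).apply([(uv[0]-im['cx'])/im['fx'],(uv[1]-im['cy'])/im['fy'],1]); return im['origin'],d/np.linalg.norm(d)
def onz(im,uv,z):
    o,d=ray(im,uv); return o+d*(z-o[2])/d[2]
E
python3 - <<'E'
from h import *
print([a for a in dir(ctrl) if a[0]!='_'])
go([480,-220,380],frame([0,0,-1],[np.cos(.43),-np.sin(.43),0]))
E
```

```text
['MotionError', 'finish_job', 'get_image', 'grip_depth', 'read_state', 'regions_of', 'spot_point']
t 1.6 at [ 166.4 -628.3  231.3] F [ 0.3 -0.1  0.1] w 85.3
travel [-31.45, -40.77, -14.87] angular [-0.0, 0.0, -50.5] rows>= 10.7
```

```bash
python3 -m creep '[{"hand":1,"travel":[-6,-8,-7.5],"angular":[0,0,-8]},{"hand":1,"travel":[-8,-11,-9],"angular":[0,0,-12]},{"hand":1,"travel":[-10,-15,-10],"angular":[0,0,-17]},{"hand":1,"travel":[-14,-18,-12],"angular":[0,0,-22]},{"hand":1,"travel":[-17,-22,-14],"angular":[0,0,-28]},{"hand":1,"travel":[-21,-26,-15],"angular":[0,0,-34]},{"hand":1,"travel":[-24,-30,-15],"angular":[0,0,-40]},{"hand":1,"travel":[-27.5,-35,-15],"angular":[0,0,-45]},{"hand":1,"travel":[-31.4,-40.8,-14.9],"angular":[0,0,-50.5]},{"hand":1,"travel":[-31.4,-40.8,-14.9],"angular":[0,0,-50.5]},{"hand":1,"travel":[-31.4,-40.8,-14.9],"angular":[0,0,-50.5]},{"hand":1,"travel":[-31.4,-40.8,-14.9],"angular":[0,0,-50.5]}]'
python3 - <<'E'
from h import *
log()
im=ctrl.get_image('wrist'); cv2.imwrite('pics/w1.png',im['frame'][:,:,::-1])
print(im['origin'],rot(im['orientation']).as_matrix().round(2),im['fx'],im['cx'],im['cy'])
for t in ["key_elbow","key_mid","key_tip","key_tail","key_hole","small_key"]:
    print(t,[(np.round(r["at"]).tolist(),round(r["confidence"],2)) for r in ctrl.spot_point('wrist',t)][:3])
go([480,-220,380],frame([0,0,-1],[np.cos(.43),-np.sin(.43),0]))
E
```

```text
clock: 2.8
eef_pos: [485.1, -212.6, 380.9]
tool_rot: [-3.136, -0.002, -0.418]
force: [-0.6, 0.9, 0.7]
width: 85.7
[ 515.77129648 -139.96452211  523.48607499] [[ 0.91 -0.39 -0.12]
 [-0.41 -0.87 -0.28]
 [ 0.    0.31 -0.95]] 297.3741180766308 322.16338779416515 199.87880932567464
key_elbow [([437.0, -202.0, 160.0], 0.96), ([517.0, -188.0, 165.0], 0.66)]
key_mid [([436.0, -200.0, 101.0], 0.82)]
key_tip [([387.0, -226.0, 159.0], 0.96), ([523.0, -130.0, 172.0], 0.72)]
key_tail [([433.0, -199.0, -3.0], 0.63)]
key_hole [([516.0, -182.0, 55.0], 0.62)]
small_key [([524.0, -131.0, 84.0], 0.49)]
t 3.15 at [ 479.5 -221.9  380.3] F [-1.5  0.7  0. ] w 85.6
travel [-0.04, -0.19, 0.03] angular [0.0, 0.0, -0.2] rows>= 0.0
```

View pics/w1.png

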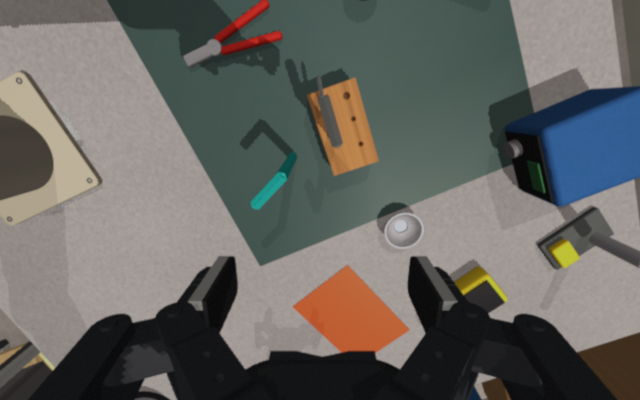

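Run:
```python
from h import *
go([530,140,300],frame([0,0,-1],[np.cos(.35),np.sin(.35),0]))
im=ctrl.get_image('wrist')
print(proj(im,[[516.5,-185,170],[524,-131,170],[516.5,-185,177],[524,-131,177]]).round())
```

```text
t 3.15 at [ 479.5 -221.9  380.3] F [-1.5  0.7  0. ] w 85.6
travel [-10.62, -34.97, 8.01] angular [0.0, 0.0, -44.9] rows>= 7.5
[[339. 130.]
 [326.  82.]
 [339. 131.]
 [326.  81.]]
```

```bash
python3 -m creep '[{"hand":1,"travel":[-1.3,-4.4,1],"angular":[0,0,-6]},{"hand":1,"travel":[-2.6,-8.7,2],"angular":[0,0,-12]},{"hand":1,"travel":[-4,-13,3],"angular":[0,0,-18]},{"hand":1,"travel":[-5.3,-17.5,4],"angular":[0,0,-23]},{"hand":1,"travel":[-6.6,-22,5],"angular":[0,0,-28]},{"hand":1,"travel":[-8,-26,6],"angular":[0,0,-34]},{"hand":1,"travel":[-9.3,-30,7],"angular":[0,0,-40]},{"hand":1,"travel":[-10.6,-35,11],"angular":[0,0,-45]},{"hand":1,"travel":[-10.6,-35,16],"angular":[0,0,-45]},{"hand":1,"travel":[-10.6,-35,21],"angular":[0,0,-45]},{"hand":1,"travel":[-10.6,-35,26.5],"angular":[0,0,-45]},{"hand":1,"travel":[-10.6,-35,26.5],"angular":[0,0,-45]},{"hand":1,"travel":[-10.6,-35,26.5],"angular":[0,0,-45]},{"hand":1,"travel":[-10.6,-35,26.5],"angular":[0,0,-45]}]'
python3 - <<'E'
from h import *
log()
im=ctrl.get_image('wrist'); 
ims=[ctrl.get_image('wrist')['frame'].astype(float) for _ in range(4)]
a=np.mean(ims,0)
np.savez('w2.npz',a=a,o=im['origin'],q=im['orientation'])
for c in ['wrist','top','side']:
  ctrl.get_image(c) if c!='wrist' else 0
  for t in ["screw_mouth","screw_floor","vise"]:
    print(c,t,[(np.round(r["at"],1).tolist(),round(r["confidence"],2)) for r in ctrl.spot_point(c,t)][:3])
u=proj(im,[[511,188,77]])[0]; print(u)
x,y=u.astype(int); crop=a[max(0,y-40):y+40,x-50:x+50]
crop=np.clip((crop-crop.min())/(np.percentile(crop,99)-crop.min()),0,1)**.5*255
small=cv2.resize(crop.astype(np.uint8)[:,:,::-1],None,fx=7,fy=7,interpolation=cv2.INTER_CUBIC)
cv2.imwrite('pics/w2.png',small)
print(max(0,y-40),x-50, im['origin'])
E
```

```text
clock: 4.6
eef_pos: [531.0, 140.1, 115.7]
tool_rot: [3.141, -0.0, 0.351]
force: [-0.1, -0.1, 0.3]
width: 85.4
wrist screw_mouth [([514.3, 183.7, 75.9], 0.91)]
wrist screw_floor [([512.8, 182.8, 53.1], 0.78)]
wrist vise []
top screw_mouth [([511.1, 191.0, 74.4], 0.59)]
top screw_floor [([513.1, 188.0, 50.8], 0.51)]
top vise [([511.7, 189.2, 3.3], 0.92), ([514.1, -186.5, 53.6], 0.33)]
side screw_mouth [([511.0, 187.2, 79.2], 0.8)]
side screw_floor [([508.1, 179.5, 54.1], 0.7)]
side vise [([508.7, 187.7, -4.9], 0.71)]
[320.1611263  152.37073546]
112 270 [502.29225103 215.41799878 257.77515472]
```

View pics/w2.png

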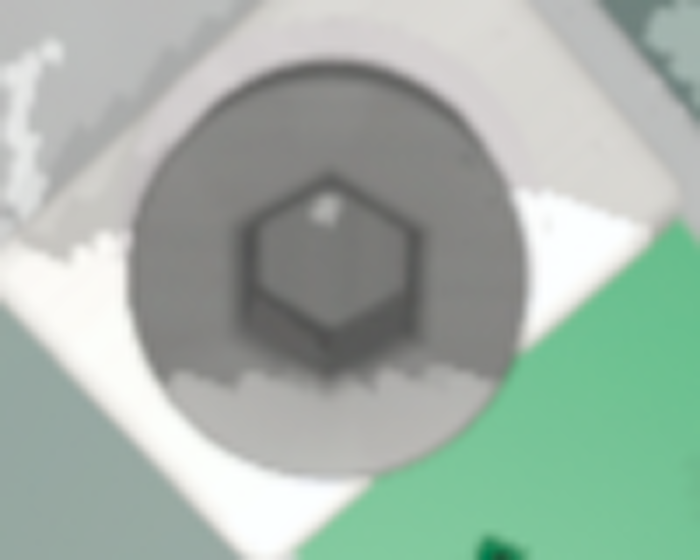

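```bash
cat > fk.py <<'E'
import numpy as np, json, itertools
from scipy.spatial.transform import Rotation as R
from scipy.optimize import least_squares
def fk(q,p,s):
    h,a,b,c,ox=p; z=lambda t:R.from_euler('z',t); y=lambda t:R.from_euler('y',t)
    A=z(s[0]*q[0])*y(q[1]); P=np.array([0,0,h])+A.apply([0,0,a])
    A=A*z(s[1]*q[2])*y(q[3]); P=P+A.apply([0,0,b])
    A=A*z(s[2]*q[4])*y(q[5]); P=P+A.apply([ox,0,0])
    A=A*z(s[3]*q[6]); return P+A.apply([0,0,c]),A
E
python3 - <<'E'
from fk import *; from h import *
D=[json.loads(l) for l in open('log.jsonl')]
print(len(D)); [print(np.round(d[0],3),np.round(d[1])) for d in D]
res=[]
for s in itertools.product([1,-1],repeat=4):
    def f(p):
        o=[]
        for q,P,r in D:
            X,A=fk(q,p[:5],s); o+=list((X-P)/10)+list(20*(A.inv()*rot(r)*R.from_euler('z',p[5])).as_rotvec())
        return np.array(o)
    for y0 in [0,np.pi]:
        r=least_squares(f,[350,420,480,200,0,y0]); res.append((r.cost,s,r.x.round(2)))
res.sort(key=lambda t:t[0]); [print(r) for r in res[:4]]
z=np.load('w2.npz'); im=dict(fx=297.374,fy=297.374,cx=322.163,cy=199.879,origin=z['o'],orientation=z['q'])
c=onz(im,(317.2,151),77); print('centre',c)
for u,v in [((243,222),(243,325)),((420,225),(419,328)),((330,173),(330,373))]:
    P=[onz(im,(270+a[0]/7,112+a[1]/7),77) for a in (u,v)]; d=P[1]-P[0]; print(np.linalg.norm(d),np.degrees(np.arctan2(d[1],d[0])))
E
```

```text
5
[ 1.246  0.628  0.039  1.517 -0.027  0.996 -0.02 ] [ 166. -628.  231.]
[ 0.593  0.325 -0.319  1.621  0.102  1.211 -0.165] [ 485. -213.  381.]
[ 0.603  0.324 -0.31   1.623  0.104  1.211 -0.163] [ 480. -222.  380.]
[ 0.603  0.324 -0.31   1.623  0.104  1.211 -0.163] [ 480. -222.  380.]
[-0.019  0.68  -0.447  1.899  0.458  0.664 -0.395] [531. 140. 116.]
(np.float64(12.217957408062276), (-1, -1, -1, -1), array([-1939.54,   614.05,   391.35, -1879.81,    33.28,     3.14]))
(np.float64(12.2179574080625), (-1, -1, -1, -1), array([-1939.54,   614.05,   391.35, -1879.81,    33.28,     3.14]))
(np.float64(70.17984534113288), (-1, -1, -1, 1), array([-1939.54,   614.05,   391.35, -1879.81,    33.28,     2.78]))
(np.float64(70.17984534113296), (-1, -1, -1, 1), array([-1939.54,   614.05,   391.35, -1879.81,    33.28,     2.78]))
centre [509.02802763 188.16324813  77.        ]
8.920625428326117 -70.9145104593903
8.926952245373391 -69.96134033319069
17.31902615160928 -70.17024826278397
```

Run:
```python
from h import *
b=np.radians(30); a=np.radians(82.5); d=np.array([np.cos(a),np.sin(a),0]); z=np.cos(b)*d-np.sin(b)*np.array([0,0,1]); x=[np.sin(a),-np.cos(a),0]
G=np.array([516.5,-185,114.]); Rt=frame(z,x)
print(z)
go([525,0,300],frame([0,0,-1],[1,0,0]))
go([510,-200,330],frame([0,.5,-.866],x))
go(G+19*z-150*z+[0,0,80],Rt)
go(G+19*z-150*z,Rt)
```

```text
[ 0.113039    0.85861644 -0.5       ]
t 5.4 at [530.3 140.3 115.1] F [-0.2  0.4  0. ] w 85.4
travel [-5.35, 13.0, -18.48] angular [0.0, 0.0, 20.2] rows>= 4.6
t 5.4 at [530.3 140.3 115.1] F [-0.2  0.4  0. ] w 85.4
travel [-13.65, 31.25, -21.47] angular [30.1, 3.6, 26.1] rows>= 8.1
t 5.4 at [530.3 140.3 115.1] F [-0.2  0.4  0. ] w 85.4
travel [-17.79, 40.11, -14.42] angular [58.8, 14.5, 25.1] rows>= 9.2
t 5.4 at [530.3 140.3 115.1] F [-0.2  0.4  0. ] w 85.4
travel [-17.79, 40.11, -6.42] angular [58.8, 14.5, 25.1] rows>= 8.9
```

```bash
python3 -m creep '[{"hand":1,"travel":[0,0,-5],"angular":[0,0,0]},{"hand":1,"travel":[0,0,-10],"angular":[0,0,0]},{"hand":0.8,"travel":[-1,3,-14],"angular":[0,0,4]},{"hand":0.6,"travel":[-2,6,-17.5],"angular":[0,0,8]},{"hand":0.6,"travel":[-4,10,-19],"angular":[5,1,12]},{"hand":0.6,"travel":[-6,14,-20.5],"angular":[11,2,15]},{"hand":0.6,"travel":[-8,18.5,-21.5],"angular":[17,2.5,18]},{"hand":0.6,"travel":[-10,22.5,-21.5],"angular":[22,3,21]},{"hand":0.6,"travel":[-12,27,-21.5],"angular":[27,4,24]},{"hand":0.6,"travel":[-13.5,31,-21.5],"angular":[33,6,25]},{"hand":0.6,"travel":[-15,34,-21],"angular":[41,8,25]},{"hand":0.6,"travel":[-16.5,38,-18],"angular":[49,11,25]},{"hand":0.6,"travel":[-17.8,40.1,-15],"angular":[57,14,25]},{"hand":0.6,"travel":[-17.8,40.1,-14.4],"angular":[58.8,14.5,25.1]},{"hand":0.6,"travel":[-17.8,40.1,-14.4],"angular":[58.8,14.5,25.1]},{"hand":0.6,"travel":[-17.8,40.1,-14.4],"angular":[58.8,14.5,25.1]},{"hand":0.6,"travel":[-17.8,40.1,-14.4],"angular":[58.8,14.5,25.1]},{"hand":0.6,"travel":[-17.8,40.1,-14.4],"angular":[58.8,14.5,25.1]}]'
python3 - <<'E'
from h import *
im=ctrl.get_image('wrist'); cv2.imwrite('pics/w3.png',im['frame'][:,:,::-1])
for t in ["key_elbow","key_mid","key_tip","key_hole"]:
    print(t,[(np.round(r["at"]).tolist(),round(r["confidence"],2)) for r in ctrl.spot_point('wrist',t)][:3])
s=log();print(s['eef_pos'],rot(s['tool_rot']).as_matrix().round(3),s['qpos'].round(2))
print(proj(im,[[516.5,-185,170],[524,-131,170],[516.5,-185,55]]).round())
E
```

```text
clock: 7.2
eef_pos: [502.9, -296.0, 263.1]
tool_rot: [-2.099, -0.005, -0.128]
force: [-0.6, -0.7, 0.3]
width: 51.3
key_elbow [([434.0, -201.0, 159.0], 0.95), ([517.0, -190.0, 170.0], 0.93)]
key_mid [([436.0, -199.0, 99.0], 0.92), ([515.0, -187.0, 109.0], 0.78), ([521.0, -129.0, 174.0], 0.54)]
key_tip [([383.0, -223.0, 160.0], 0.76), ([523.0, -128.0, 175.0], 0.7), ([421.0, 6.0, 2.0], 0.7)]
key_hole [([518.0, -180.0, 57.0], 0.65)]
[ 501.77389304 -297.16805457  260.29567222] [[ 0.991 -0.065  0.113]
 [-0.13  -0.498  0.858]
 [ 0.001 -0.865 -0.502]] [ 1.16  1.01 -0.62  1.27 -0.36  1.57  0.62]
[[322. 209.]
 [323. 173.]
 [322. 265.]]
```

View pics/w3.png

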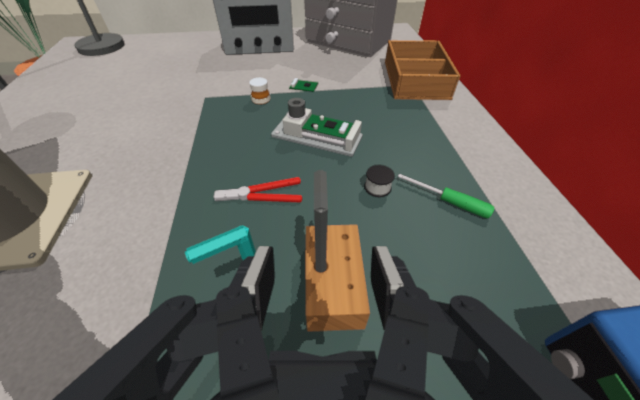

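```bash
python3 -m creep '[{"hand":0.6,"travel":[0,3.5,2],"angular":[0,0,0]},{"hand":0.6,"travel":[0,6.7,3.9],"angular":[0,0,0]},{"hand":0.6,"travel":[0,6.7,3.9],"angular":[0,0,0]},{"hand":0.6,"travel":[0,6.7,3.9],"angular":[0,0,0]},{"hand":0.6,"travel":[0,6.7,3.9],"angular":[0,0,0]}]'
python3 - <<'E'
from h import *
im=ctrl.get_image('wrist'); im=ctrl.get_image('wrist')
b=np.radians(30); a=np.radians(82.5); d=np.array([np.cos(a),np.sin(a),0]); z=np.cos(b)*d-np.sin(b)*np.array([0,0,1]); x=[np.sin(a),-np.cos(a),0]
for t in ["key_elbow","key_mid","key_tip","key_hole"]:
    print(t,[(np.round(r["at"]).tolist(),round(r["confidence"],2)) for r in ctrl.spot_point('wrist',t)][:3])
G=np.array([516.5,-186,114.]); go(G+19*z,frame(z,x))
cv2.imwrite('pics/w4.png',im['frame'][:,:,::-1])
# column of key pixels in reg
for r in ctrl.regions_of('wrist','key_elbow'):
    m=r['region']; ys,xs=np.nonzero(m); print(round(r['confidence'],2),ys.min(),ys.max(),[ (y,round(np.nonzero(m[y])[0].mean(),1),m[y].sum()) for y in range(ys.min(),ys.max(),15)])
print(proj(im,[[516.5,-186,zz] for zz in (170,140,114,90,55)]).round(1))
E
```

```text
clock: 7.95
eef_pos: [502.8, -297.3, 185.0]
tool_rot: [-2.097, -0.004, -0.131]
force: [0.0, 1.0, 0.6]
width: 51.0
key_elbow [([515.0, -189.0, 172.0], 0.98), ([436.0, -201.0, 159.0], 0.96)]
key_mid [([435.0, -201.0, 101.0], 0.96), ([515.0, -187.0, 108.0], 0.77)]
key_tip [([386.0, -222.0, 161.0], 0.87), ([525.0, -130.0, 171.0], 0.85)]
key_hole [([515.0, -182.0, 54.0], 0.94)]
t 8.25 at [ 502.  -297.3  183.6] F [-0.3  0.8 -1.6] w 51.3
travel [-0.03, 0.37, 15.1] angular [0.2, -0.0, 0.1] rows>= 3.0
0.82 106 236 [(106, np.float64(319.5), np.int64(4)), (121, np.float64(319.5), np.int64(16)), (136, np.float64(320.0), np.int64(17)), (151, np.float64(320.0), np.int64(17)), (166, np.float64(321.0), np.int64(17)), (181, np.float64(320.0), np.int64(17)), (196, np.float64(320.5), np.int64(14)), (211, np.float64(321.0), np.int64(15)), (226, np.float64(321.0), np.int64(13))]
0.61 167 256 [(167, np.float64(222.0), np.int64(7)), (182, np.float64(206.0), np.int64(59)), (197, np.float64(189.7), np.int64(65)), (212, np.float64(234.5), np.int64(18)), (227, np.float64(240.5), np.int64(18)), (242, np.float64(245.0), np.int64(17))]
[[322.6 148.5]
 [322.5 174.9]
 [322.4 194.5]
 [322.3 210.3]
 [322.2 230.4]]
```

```bash
python3 -m creep '[{"hand":0.6,"travel":[-0.1,0.3,4],"angular":[0,0,0]},{"hand":0.6,"travel":[-0.15,0.35,8],"angular":[0,0,0]},{"hand":0.6,"travel":[-0.15,0.35,12],"angular":[0,0,0]},{"hand":0.6,"travel":[-0.15,0.35,14],"angular":[0,0,0]},{"hand":0.6,"travel":[-0.15,0.35,15.1],"angular":[0,0,0]},{"hand":0.6,"travel":[-0.15,0.35,15.1],"angular":[0,0,0]},{"hand":0.6,"travel":[-0.15,0.35,15.1],"angular":[0,0,0]}]'
python3 - <<'E'
from h import *
im=ctrl.get_image('wrist')
cv2.imwrite('pics/w5.png',im['frame'][:,:,::-1]); log()
for t in ["key_elbow","key_mid","key_tip","key_hole"]:
    print(t,[(np.round(r["at"]).tolist(),round(r["confidence"],2)) for r in ctrl.spot_point('wrist',t)][:3])
E
```

```text
clock: 9.0
eef_pos: [517.8, -170.8, 104.6]
tool_rot: [-2.099, -0.002, -0.132]
force: [0.3, 0.2, -0.1]
width: 51.2
key_elbow [([516.0, -192.0, 169.0], 0.76), ([436.0, -200.0, 159.0], 0.75), ([509.0, 186.0, 2.0], 0.42)]
key_mid [([513.0, -185.0, 111.0], 0.82)]
key_tip [([520.0, -130.0, 172.0], 0.65)]
key_hole [([517.0, -185.0, 56.0], 0.66), ([524.0, -130.0, 175.0], 0.41)]
```

View pics/w5.png

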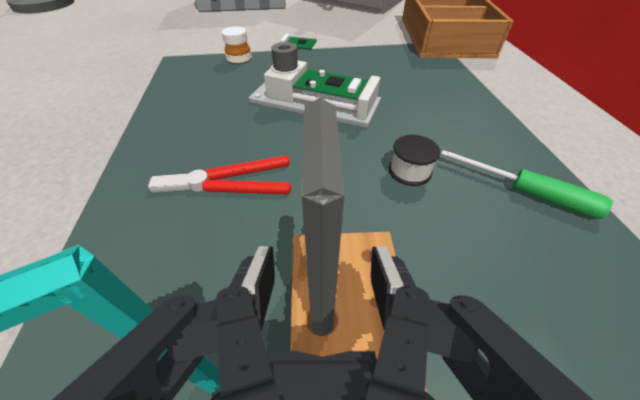

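```bash
python3 -m creep '[{"hand":0,"travel":[0,0,0],"angular":[0,0,0]},{"hand":0,"travel":[0,0,0],"angular":[0,0,0]},{"hand":0,"travel":[0,0,0],"angular":[0,0,0]},{"hand":0,"travel":[0,0,0],"angular":[0,0,0]},{"hand":0,"travel":[0,0,0],"angular":[0,0,0]},{"hand":0,"travel":[0,0,0],"angular":[0,0,0]},{"hand":0,"travel":[0,0,0],"angular":[0,0,0]}]'
python3 - <<'E'
from h import *
s=log(); go(s['eef_pos']+[0,0,75],rot(s['tool_rot']))
E
```

```text
clock: 9.95
eef_pos: [517.7, -170.5, 104.8]
tool_rot: [-2.098, -0.002, -0.132]
force: [-0.5, -1.0, 2.5]
width: 12.6
t 9.95 at [ 517.7 -170.5  104.8] F [-0.5 -1.   2.5] w 12.6
travel [0.02, -6.48, -3.77] angular [0.0, 0.0, 0.0] rows>= 1.5
```

```bash
python3 -m creep '[{"hand":0,"travel":[0,-1,-0.6],"angular":[0,0,0]},{"hand":0,"travel":[0,-2,-1.2],"angular":[0,0,0]},{"hand":0,"travel":[0,-3,-1.75],"angular":[0,0,0]},{"hand":0,"travel":[0,-4,-2.3],"angular":[0,0,0]},{"hand":0,"travel":[0,-5.5,-3.2],"angular":[0,0,0]},{"hand":0,"travel":[0,-7.5,-4.4],"angular":[0,0,0]},{"hand":0,"travel":[0,-10.5,-6.1],"angular":[0,0,0]},{"hand":0,"travel":[0,-12.5,-7.2],"angular":[0,0,0]},{"hand":0,"travel":[0,-12.5,-7.2],"angular":[0,0,0]},{"hand":0,"travel":[0,-12.5,-7.2],"angular":[0,0,0]}]'
python3 - <<'E'
from h import *
im=ctrl.get_image('wrist'); s=log(); R0=rot(s['tool_rot'])
cv2.imwrite('pics/w6.png',im['frame'][:,:,::-1])
for t in ["key_elbow","key_mid","key_tip","key_tail"]:
    for r in ctrl.spot_point('wrist',t)[:2]: print(t,np.round(r["at"]),round(r["confidence"],2),'tool',R0.inv().apply(np.array(r['at'])-s['eef_pos']).round(1))
r=max(ctrl.regions_of('wrist','key_elbow'),key=lambda r:r['region'].sum()); m=r['region'];ys,xs=np.nonzero(m)
print(ys.min(),ys.max(),[(y,round(np.nonzero(m[y])[0].mean(),1),m[y].sum()) for y in range(ys.min(),ys.max(),12)])
E
```

```text
clock: 10.95
eef_pos: [517.1, -170.0, 249.1]
tool_rot: [-2.1, -0.003, -0.132]
force: [-0.7, 0.0, -3.5]
width: 12.5
key_elbow [759. -43.   0.] 0.67 tool [223.  134.5 261.2]
key_elbow [ 514. -190.  313.] 0.56 tool [ -0.1 -45.3 -50.4]
key_mid [ 513. -181.  254.] 0.76 tool [ -2.4   1.3 -12.8]
key_tail [ 518. -184.  150.] 0.59 tool [ 2.8 91.8 37.2]
98 350 [(98, np.float64(320.5), np.int64(4)), (110, np.float64(320.0), np.int64(33)), (122, np.float64(321.0), np.int64(33)), (134, np.float64(321.0), np.int64(35)), (146, np.float64(322.0), np.int64(37)), (158, np.float64(321.0), np.int64(37)), (170, np.float64(321.5), np.int64(40)), (182, np.float64(322.0), np.int64(43)), (194, np.float64(322.5), np.int64(42)), (206, np.float64(323.5), np.int64(42)), (218, np.float64(323.0), np.int64(39)), (230, np.float64(323.0), np.int64(39)), (242, np.float64(322.5), np.int64(36)), (254, np.float64(323.0), np.int64(35)), (266, np.float64(322.5), np.int64(30)), (278, np.float64(322.0), np.int64(27)), (290, np.float64(322.5), np.int64(26)), (302, np.float64(322.5), np.int64(26)), (314, np.float64(322.5), np.int64(24)), (326, np.float64(322.5), np.int64(22)), (338, np.float64(322.5), np.int64(20))]
```

```bash
cat > key.py <<'E'
from h import *
U=np.array([0,-.866,-.5]); S=np.array([0,-.5,.866]); G=np.array([0,0,-19.]); 
def target(E,yaw,L=55.5,U=U,S=S,g=G,yaw_off=0):
    """TCP pose putting the elbow at E with long arm along yaw (deg), level"""
    y=np.radians(yaw); e=np.array([np.cos(y),np.sin(y),0])
    # tool->world: -U->e, S->-z
    A=np.c_[-U,S,np.cross(-U,S)]; B=np.c_[e,[0,0,-1],np.cross(e,[0,0,-1])]
    Rt=R.from_matrix(B@np.linalg.inv(A)); return np.array(E)-Rt.apply(g+L*U),Rt
E
python3 - <<'E'
from key import *
s=log(); R0=rot(s['tool_rot']); P0=s['eef_pos']
P1,R1=target([511,188,160],-10.4); print(P1,R1.as_matrix().round(2))
via=[(0,P0+[0,0,20]),]
N=18
yaw0=np.degrees(np.arctan2(*( -R0.apply(U))[1::-1])); print('yaw0',yaw0)
for i in range(1,N+1):
    t=i/N; P=(1-t)*P0+t*P1+np.array([0,0,60*4*t*(1-t)*.9])
    Rt=R.from_euler('z',(-10.4-yaw0)*t,degrees=True)*R0*R.from_euler('x',-90*t,degrees=True)
    print(((R0.inv().apply(P-P0))/10).round(1).tolist(),(R0.inv()*Rt).as_rotvec(degrees=True).round(1).tolist(),P.round())
print((R1.inv()*Rt).as_rotvec(degrees=True))
E
```

```text
[574.93115022 176.26643825 143.545638  ] [[ 0.18  0.85  0.49]
 [ 0.98 -0.16 -0.09]
 [-0.    0.5  -0.87]]
yaw0 -83.01332156351657
[0.1, -1.5, 1.4] [-5.0, -3.4, -2.2] [ 520. -151.  254.]
[0.1, -2.8, 2.9] [-10.0, -6.6, -4.7] [ 524. -131.  258.]
[0.2, -4.0, 4.4] [-14.9, -9.6, -7.4] [ 527. -112.  261.]
[0.3, -5.1, 6.0] [-19.9, -12.4, -10.5] [530. -93. 262.]
[0.3, -6.1, 7.7] [-24.7, -15.0, -13.8] [533. -74. 262.]
[0.4, -7.0, 9.4] [-29.5, -17.3, -17.4] [536. -54. 261.]
[0.5, -7.8, 11.3] [-34.3, -19.3, -21.2] [540. -35. 259.]
[0.5, -8.4, 13.1] [-38.9, -21.1, -25.3] [543. -16. 255.]
[0.6, -9.0, 15.1] [-43.4, -22.6, -29.6] [546.   3. 250.]
[0.7, -9.4, 17.1] [-47.8, -23.8, -34.1] [549.  22. 243.]
[0.7, -9.7, 19.2] [-52.1, -24.6, -38.9] [552.  42. 236.]
[0.8, -9.9, 21.3] [-56.2, -25.2, -43.9] [556.  61. 226.]
[0.8, -9.9, 23.5] [-60.2, -25.3, -49.0] [559.  80. 216.]
[0.9, -9.9, 25.8] [-63.9, -25.2, -54.3] [562.  99. 204.]
[1.0, -9.7, 28.1] [-67.5, -24.6, -59.8] [565. 119. 191.]
[1.0, -9.5, 30.5] [-70.8, -23.6, -65.4] [569. 138. 176.]
[1.1, -9.1, 33.0] [-73.8, -22.2, -71.2] [572. 157. 161.]
[1.2, -8.6, 35.6] [-76.6, -20.4, -77.0] [575. 176. 144.]
[-0.16229    -7.26311737 12.62118816]
```

Run:
```python
from key import *
s=ctrl.read_state(); R0=rot(s['tool_rot']); P0=s['eef_pos']
P1,R1=target([511,188,190],-10.4)
N=18;yaw0=-97.55
for i in range(2,N+1,2):
    t=i/N; P=(1-t)*P0+t*P1+np.array([0,0,80*4*t*(1-t)])
    Rt=R.from_euler('z',(-10.4-yaw0)*t,degrees=True)*R0*R.from_euler('x',-90*t,degrees=True)
    print(((R0.inv().apply(P-P0))/10).round(1).tolist(),(R0.inv()*Rt).as_rotvec(degrees=True).round(1).tolist(),P.round())
print((R1.inv()*Rt).as_rotvec(degrees=True),(R0.inv()*R1).as_rotvec(degrees=True).round(1))
```

```text
[0.1, -4.0, 2.2] [-10.0, -7.9, -5.6] [ 524. -131.  271.]
[0.3, -7.3, 4.8] [-19.8, -14.9, -12.6] [530. -93. 287.]
[0.4, -9.9, 7.8] [-29.3, -20.7, -20.8] [536. -54. 294.]
[0.5, -11.8, 11.2] [-38.4, -25.3, -30.3] [543. -16. 294.]
[0.7, -13.0, 15.0] [-46.9, -28.5, -41.0] [549.  22. 286.]
[0.8, -13.6, 19.1] [-54.5, -30.2, -52.6] [556.  61. 270.]
[0.9, -13.5, 23.7] [-61.2, -30.1, -65.1] [562.  99. 245.]
[1.0, -12.7, 28.7] [-66.6, -28.2, -78.2] [569. 138. 213.]
[1.2, -11.2, 34.1] [-70.5, -24.3, -91.8] [575. 176. 174.]
[-0.15793675  0.02291824  0.04228403] [-70.4 -24.5 -91.8]
```

```bash
python3 -m creep '[{"hand":0,"travel":[0.1,-2.2,1],"angular":[-5,-4,-2.7]},{"hand":0,"travel":[0.1,-4,2.2],"angular":[-10,-7.9,-5.6]},{"hand":0,"travel":[0.2,-5.7,3.5],"angular":[-15,-11.5,-9]},{"hand":0,"travel":[0.3,-7.3,4.8],"angular":[-19.8,-14.9,-12.6]},{"hand":0,"travel":[0.35,-8.7,6.3],"angular":[-24.6,-18,-16.6]},{"hand":0,"travel":[0.4,-9.9,7.8],"angular":[-29.3,-20.7,-20.8]},{"hand":0,"travel":[0.45,-11,9.5],"angular":[-34,-23.2,-25.4]},{"hand":0,"travel":[0.5,-11.8,11.2],"angular":[-38.4,-25.3,-30.3]},{"hand":0,"travel":[0.6,-12.5,13.1],"angular":[-42.7,-27,-35.5]},{"hand":0,"travel":[0.7,-13,15],"angular":[-46.9,-28.5,-41]},{"hand":0,"travel":[0.75,-13.4,17],"angular":[-50.8,-29.5,-46.7]},{"hand":0,"travel":[0.8,-13.6,19.1],"angular":[-54.5,-30.2,-52.6]},{"hand":0,"travel":[0.85,-13.6,21.4],"angular":[-58,-30.3,-58.8]},{"hand":0,"travel":[0.9,-13.5,23.7],"angular":[-61.2,-30.1,-65.1]},{"hand":0,"travel":[0.95,-13.2,26.2],"angular":[-64,-29.3,-71.6]},{"hand":0,"travel":[1,-12.7,28.7],"angular":[-66.6,-28.2,-78.2]},{"hand":0,"travel":[1.1,-12,31.4],"angular":[-68.7,-26.5,-85]},{"hand":0,"travel":[1.2,-11.2,34.1],"angular":[-70.4,-24.4,-91.8]},{"hand":0,"travel":[1.2,-11.2,34.1],"angular":[-70.4,-24.4,-91.8]},{"hand":0,"travel":[1.2,-11.2,34.1],"angular":[-70.4,-24.4,-91.8]}]'
python3 - <<'E'
from key import *
P1,R1=target([511,188,190],-10.4); go(P1,R1); print(ctrl.read_state()['qpos'].round(2))
E
```

```text
clock: 13.25
eef_pos: [571.8, 178.8, 170.7]
tool_rot: [2.624, 0.001, 1.395]
force: [-0.4, 0.0, -2.3]
width: 12.4
t 13.25 at [571.8 178.8 170.7] F [-0.4  0.  -2.3] w 12.4
travel [-0.19, 0.45, -0.07] angular [-0.3, -0.1, 0.3] rows>= 0.1
[-0.35  0.54 -0.27  2.15  1.47  0.48 -0.52]
```

```bash
python3 -m creep '[{"hand":0,"travel":[-0.2,0.4,0],"angular":[0,0,0]},{"hand":0,"travel":[-0.2,0.4,0],"angular":[0,0,0]}]'
python3 - <<'E'
from key import *
P1,R1=target([511,188,190],-10.4); go(P1,R1); s=ctrl.read_state(); R0=rot(s['tool_rot']); P0=s['eef_pos']
pred={'key_elbow':R0.apply(G+55.5*U)+P0}; pred['key_tip']=pred['key_elbow']+53*R0.apply(S); pred['key_tail']=pred['key_elbow']-160*R0.apply(U);pred['key_mid']=pred['key_elbow']-60*R0.apply(U)
for k,v in pred.items(): print(k,v.round(1))
for c in ['wrist','side','top']:
    im=ctrl.get_image(c)
    for t in list(pred)+['screw_mouth']:
        for r in ctrl.spot_point(c,t)[:2]:
            if t not in pred or np.linalg.norm(r['at']-pred[t])<30: print(c,t,np.round(r["at"],1),round(r["confidence"],2))
    print(proj(im,list(pred.values())+[[511,188,77]]).round(1).tolist())
    f=im['frame'][:,:,::-1]
    if c=='wrist': w=f
    else:
        u=proj(im,[pred['key_elbow']])[0].astype(int); 
        cv2.imwrite(f'pics/{c}7.png',cv2.resize(f[u[1]-40:u[1]+40,u[0]-40:u[0]+40],(400,400),interpolation=cv2.INTER_CUBIC)); print(c,u-40)
a=cv2.imread('pics/side7.png'); cv2.imwrite('pics/m7.png',np.vstack([cv2.resize(w,(640,400))[:, :],np.hstack([a,np.zeros((400,240,3),np.uint8)])[:200]])if 0 else w)
E
```

```text
clock: 13.45
eef_pos: [575.7, 175.3, 173.3]
tool_rot: [2.623, 0.001, 1.391]
force: [0.6, -0.3, -3.0]
width: 12.4
t 13.45 at [575.7 175.3 173.3] F [ 0.6 -0.3 -3. ] w 12.4
travel [0.09, -0.07, -0.07] angular [-0.3, -0.0, 0.1] rows>= 0.0
key_elbow [511.8 186.9 190.1]
key_tip [511.5 186.9 137.1]
key_tail [669.2 158.3 189.2]
key_mid [570.8 176.1 189.8]
wrist key_tip [514.2 186.6 137.9] 0.96
wrist key_tail [670.  159.8 184.1] 0.76
wrist key_mid [569.  178.2 187. ] 0.83
wrist screw_mouth [512.6 183.7  73.9] 0.91
[[322.1, 204.9], [322.1, 118.0], [322.1, 346.2], [322.1, 284.9], [323.8, 60.8]]
side key_elbow [509.6 188.5 189. ] 0.94
side key_tip [511.5 189.5 132.8] 0.89
side key_tail [667.7 158.  190.2] 0.91
side key_mid [567.7 176.8 183.7] 0.78
side screw_mouth [512.4 184.5  78.8] 0.52
[[328.3, 238.6], [327.8, 253.6], [269.7, 210.8], [305.5, 227.8], [327.1, 269.7]]
side [288 198]
top key_tail [669.5 161.7 184.6] 0.72
top key_mid [573.  176.1 189.8] 0.52
top screw_mouth [511.8 187.4  72.5] 0.63
[[238.3, 218.5], [240.6, 221.0], [251.6, 163.5], [243.4, 197.6], [242.6, 223.6]]
top [198 178]
```

View pics/m7.png

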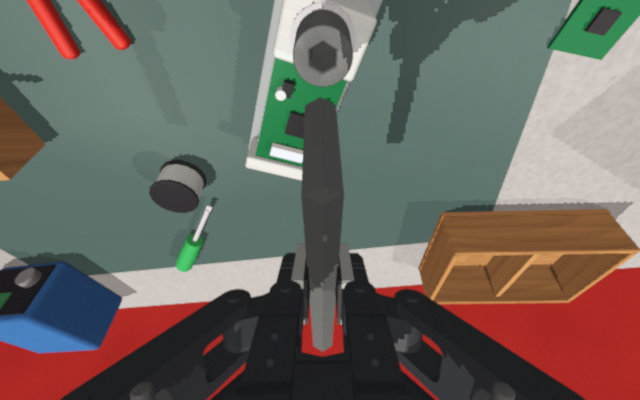

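Run:
```python
from key import *
s=ctrl.read_state(); R0=rot(s['tool_rot']); P0=s['eef_pos']; print(P0)
im=ctrl.get_image('wrist'); f=np.mean([ctrl.get_image('wrist')['frame'].astype(float) for _ in range(3)],0)
c=f[20:140,285:360]; c=np.clip(c/150,0,1)**.6*255
k=5; c=cv2.resize(c.astype(np.uint8)[:,:,::-1],None,fx=k,fy=k,interpolation=cv2.INTER_CUBIC); d=c.copy()
E=P0+R0.apply(G+55.5*U); e=-R0.apply(U); sd=R0.apply(S); y=R0.apply([1,0,0])
hexa=lambda C,r,off=0:[C+r*(np.cos(a)*e+np.sin(a)*y) for a in np.radians(np.arange(0,360,60)+off)]
for pts,col in [(hexa(E+51*sd,8.08),(0,0,255)),(hexa(np.array([510,188,77.]),8.43),(0,255,0)),([E+51*sd,[510,188,77]],(255,0,255))]:
    for u in proj(im,pts): cv2.circle(d,(int((u[0]-285+.5)*k),int((u[1]-20+.5)*k)),2,col,-1)
cv2.imwrite('pics/m8.png',np.hstack([c,d])); np.savez('w8.npz',f=f)
```

```text
[574.79952121 176.3038431  172.73440991]
```

View pics/m8.png

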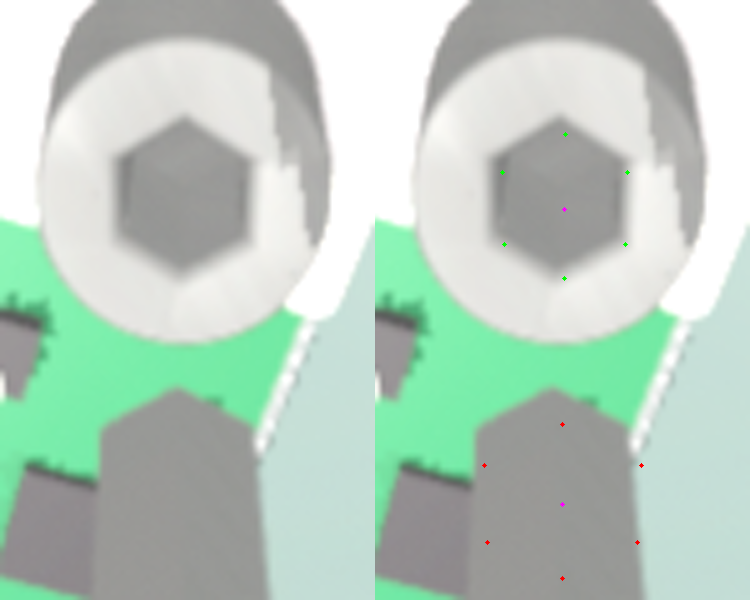

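Run:
```python
from key import *
P1,R1=target([512,188,141],-10.4); go(P1,R1)
```

```text
t 14.55 at [574.8 176.2 172.7] F [-0.2 -0.1 -2.8] w 12.9
travel [0.03, -2.29, 4.24] angular [-0.3, -0.1, 0.3] rows>= 1.0
```

```bash
python3 -m creep '[{"hand":0,"travel":[0,-0.8,1.4],"angular":[0,0,0]},{"hand":0,"travel":[0,-1.5,2.8],"angular":[0,0,0]},{"hand":0,"travel":[0,-2,3.8],"angular":[-0.3,0,0.2]},{"hand":0,"travel":[0,-2.3,4.2],"angular":[-0.3,0,0.3]},{"hand":0,"travel":[0,-2.3,4.2],"angular":[-0.3,0,0.3]},{"hand":0,"travel":[0,-2.3,4.2],"angular":[-0.3,0,0.3]},{"hand":0,"travel":[0,-2.3,4.2],"angular":[-0.3,0,0.3]}]'
cat > v.py <<'E'
from key import *
import sys
def view(name,mouth,x0,x1,y0,y1,k):
    s=log(); R0=rot(s['tool_rot']); P0=s['eef_pos']
    ims=[ctrl.get_image('wrist') for _ in range(3)]; im=ims[0]; f=np.mean([i['frame'].astype(float) for i in ims],0)
    E=P0+R0.apply(G+55.5*U); e=-R0.apply(U); sd=R0.apply(S); y=R0.apply([1,0,0])
    print('E',E.round(1),'tip',(E+53*sd).round(1),'F',s['force'].round(1),'tau',s['torque'].round(2),'w',s['width'])
    hexa=lambda C,r:[C+r*(np.cos(a)*e+np.sin(a)*y) for a in np.radians(np.arange(0,360,60))]
    c=np.clip(f[y0:y1,x0:x1]/150,0,1)**.6*255
    c=cv2.resize(c.astype(np.uint8)[:,:,::-1],None,fx=k,fy=k,interpolation=cv2.INTER_CUBIC); d=c.copy()
    for n,pts,col in [('tip',hexa(E+51*sd,8.08),(0,0,255)),('mouth',hexa(np.array(mouth),8.43),(0,255,0)),('elbow',[E-8*sd+a*y*7+b*U*8 for a in (-1,1) for b in (0,1)],(255,0,0))]:
        q=[((u[0]-x0+.5)*k,(u[1]-y0+.5)*k) for u in proj(im,pts)]; print(n,np.round(q).tolist())
        for u in q: cv2.circle(d,(int(u[0]),int(u[1])),2,col,-1)
    cv2.imwrite(name,np.hstack([c,d]))
E
python3 - <<'E'
from v import *
view('pics/m9.png',[510,188,77],282,362,60,200,4)
E
```

```text
clock: 15.25
eef_pos: [576.1, 176.3, 125.6]
tool_rot: [2.617, -0.002, 1.39]
force: [0.1, -0.3, -3.5]
width: 12.7
E [512.1 187.9 142. ] tip [512.2 188.   89. ] F [ 0.1 -0.3 -3.5] tau [ 0.16  0.88 -0.02] w 12.734348937796113
tip [[162.0, 303.0], [222.0, 274.0], [225.0, 212.0], [162.0, 179.0], [100.0, 212.0], [102.0, 274.0]]
mouth [[159.0, 224.0], [218.0, 194.0], [220.0, 130.0], [158.0, 96.0], [97.0, 130.0], [99.0, 194.0]]
elbow [[76.0, 656.0], [-2.0, 628.0], [249.0, 656.0], [165.0, 628.0]]
```

View pics/m9.png

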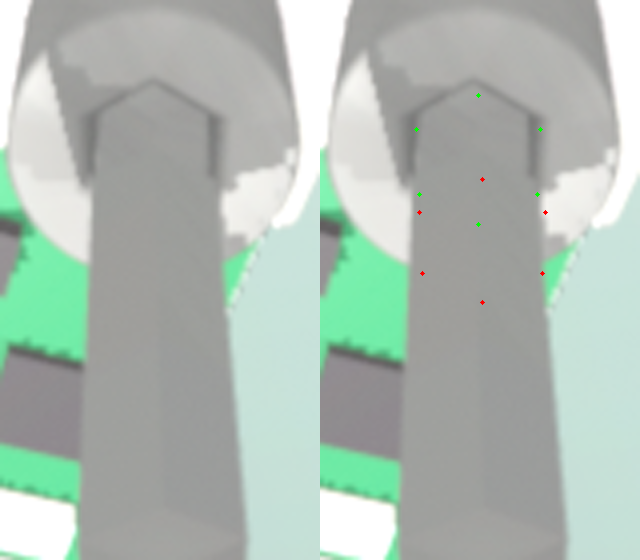

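Run:
```python
from key import *
f=np.mean([ctrl.get_image('wrist')['frame'].astype(float).mean(2) for _ in range(5)],0); np.save('f9.npy',f)
for x in (310,315,320,325,330): print(x,f[74:122,x-1:x+2].mean(1).round(0).astype(int).tolist())
print(f[[95,100,105,110]][:,300:342].round(0).astype(int).tolist())
```

```text
310 [82, 82, 82, 81, 80, 79, 78, 76, 70, 65, 62, 57, 55, 60, 65, 66, 66, 66, 66, 65, 65, 65, 66, 66, 65, 65, 65, 66, 66, 67, 67, 67, 67, 67, 67, 67, 67, 67, 67, 67, 67, 67, 67, 67, 68, 68, 68, 67]
315 [81, 80, 80, 80, 80, 79, 79, 77, 70, 63, 64, 69, 70, 69, 67, 67, 67, 67, 67, 67, 67, 66, 66, 66, 66, 66, 67, 67, 67, 67, 67, 67, 67, 67, 67, 67, 67, 67, 67, 67, 68, 67, 68, 67, 67, 67, 68, 67]
320 [83, 83, 82, 82, 81, 77, 69, 63, 67, 71, 72, 71, 71, 70, 70, 69, 68, 67, 67, 67, 68, 68, 68, 67, 67, 67, 67, 67, 67, 67, 67, 67, 67, 67, 67, 67, 67, 67, 67, 67, 67, 67, 67, 67, 67, 67, 67, 67]
325 [82, 82, 81, 80, 80, 80, 79, 75, 68, 61, 62, 67, 70, 69, 68, 67, 68, 69, 68, 68, 68, 68, 69, 69, 68, 68, 67, 67, 67, 67, 67, 67, 67, 67, 67, 67, 67, 67, 67, 67, 67, 67, 67, 67, 67, 67, 67, 67]
330 [84, 83, 83, 83, 83, 83, 82, 82, 81, 80, 76, 68, 61, 62, 66, 67, 67, 68, 69, 69, 68, 68, 68, 69, 69, 69, 68, 68, 67, 67, 67, 67, 67, 66, 66, 66, 67, 67, 67, 67, 67, 67, 66, 66, 67, 67, 67, 67]
[[68, 66, 59, 53, 47, 47, 55, 64, 66, 66, 65, 65, 65, 65, 66, 66, 67, 67, 67, 67, 68, 68, 68, 69, 69, 68, 68, 68, 68, 68, 68, 68, 68, 65, 55, 47, 51, 59, 70, 78, 83, 84], [91, 70, 62, 55, 49, 51, 62, 66, 67, 65, 65, 65, 66, 67, 67, 67, 67, 67, 67, 67, 67, 67, 67, 66, 67, 67, 68, 67, 68, 68, 69, 68, 68, 65, 54, 48, 54, 63, 72, 80, 83, 84], [114, 99, 70, 62, 64, 66, 67, 67, 67, 67, 67, 67, 67, 67, 67, 67, 67, 67, 67, 67, 67, 67, 67, 67, 67, 66, 66, 67, 66, 66, 67, 67, 67, 67, 65, 62, 61, 71, 87, 95, 99, 114], [130, 128, 124, 114, 96, 71, 67, 67, 67, 67, 67, 67, 67, 67, 67, 67, 67, 67, 68, 68, 67, 67, 67, 67, 67, 66, 67, 67, 67, 67, 67, 66, 66, 67, 67, 67, 74, 100, 127, 135, 137, 137]]
```

```bash
python3 -m creep '[{"hand":0,"travel":[0,-0.25,0.43],"angular":[0,0,0]},{"hand":0,"travel":[0,-0.5,0.87],"angular":[0,0,0]},{"hand":0,"travel":[0,-0.6,1.04],"angular":[0,0,0]},{"hand":0,"travel":[0,-0.7,1.21],"angular":[0,0,0]},{"hand":0,"travel":[0,-0.7,1.21],"angular":[0,0,0]}]'
python3 - <<'E'
from key import *
s=log(); R0=rot(s['tool_rot']); P0=s['eef_pos'];E=P0+R0.apply(G+55.5*U); print('tip',(E+53*R0.apply(S)).round(1), s['force'].round(1),s['torque'].round(2),(-R0.apply(U)).round(3))
f=np.mean([ctrl.get_image('wrist')['frame'].astype(float).mean(2) for _ in range(5)],0); np.save('f10.npy',f)
for x in (310,315,320,325,330): print(x,f[66:112,x-1:x+2].mean(1).round(0).astype(int).tolist())
print(f[[85,90,95,100]][:,296:346].round(0).astype(int).tolist())
E
```

```text
clock: 16.15
eef_pos: [575.5, 176.0, 110.5]
tool_rot: [2.619, -0.001, 1.39]
force: [-0.0, -0.1, -2.8]
width: 12.6
tip [511.5 187.7  74. ] [-0.  -0.1 -2.8] [0.18 0.88 0.04] [ 0.984 -0.18  -0.001]
310 [72, 72, 71, 72, 72, 73, 73, 72, 72, 71, 71, 72, 78, 90, 106, 121, 129, 131, 131, 130, 117, 98, 87, 83, 83, 83, 83, 83, 83, 82, 81, 79, 74, 68, 64, 59, 57, 61, 66, 68, 68, 68, 69, 68, 68, 68]
315 [72, 73, 73, 72, 72, 72, 73, 73, 73, 73, 73, 77, 89, 106, 122, 130, 133, 133, 132, 119, 98, 87, 84, 83, 83, 82, 82, 81, 81, 81, 81, 79, 74, 65, 62, 64, 67, 68, 68, 68, 68, 68, 68, 68, 68, 68]
320 [72, 71, 71, 72, 73, 73, 72, 72, 72, 73, 74, 79, 89, 100, 108, 111, 112, 115, 105, 91, 87, 86, 86, 85, 85, 85, 84, 84, 83, 80, 73, 66, 65, 67, 68, 68, 68, 68, 69, 68, 68, 68, 69, 69, 69, 69]
325 [71, 71, 71, 71, 71, 71, 72, 72, 72, 72, 72, 73, 76, 81, 86, 89, 90, 90, 89, 88, 88, 87, 86, 85, 84, 84, 83, 82, 81, 81, 80, 78, 70, 63, 62, 65, 67, 68, 68, 68, 68, 69, 68, 68, 68, 68]
330 [71, 71, 71, 70, 71, 71, 71, 71, 70, 71, 72, 71, 72, 75, 79, 84, 86, 87, 87, 86, 86, 86, 86, 85, 85, 85, 85, 84, 84, 84, 83, 
[... 181 characters left out ...]
, 88, 89, 89, 88, 88, 87, 86, 86, 86, 86, 86, 86, 86, 86, 86, 86, 85, 83, 81, 78, 75, 73, 71], [82, 85, 85, 86, 84, 84, 84, 84, 84, 83, 84, 84, 84, 84, 83, 82, 82, 82, 83, 83, 83, 84, 85, 85, 85, 85, 85, 85, 84, 84, 84, 84, 85, 85, 85, 85, 86, 85, 85, 85, 85, 85, 86, 86, 86, 87, 87, 86, 85, 85], [70, 70, 70, 69, 69, 70, 71, 70, 69, 70, 70, 70, 75, 81, 83, 83, 82, 82, 81, 81, 80, 81, 80, 80, 79, 80, 82, 82, 81, 81, 81, 82, 82, 83, 84, 84, 85, 85, 84, 85, 84, 84, 84, 85, 84, 84, 85, 86, 86, 86], [68, 68, 68, 67, 67, 68, 67, 68, 68, 68, 68, 66, 66, 66, 65, 62, 59, 58, 60, 62, 63, 65, 67, 68, 69, 68, 67, 66, 64, 61, 60, 62, 67, 74, 78, 81, 82, 83, 83, 83, 83, 84, 84, 84, 83, 84, 84, 85, 85, 85]]
```

Run:
```python
import numpy as np,cv2
f=np.load('f10.npy')[72:136,285:360]
a=np.clip((f-50)/(100-50),0,1)*255
a=cv2.resize(a.astype(np.uint8),None,fx=9,fy=9,interpolation=cv2.INTER_CUBIC); cv2.imwrite('pics/m10.png',a)
```

```text
(no output)
```

View pics/m10.png

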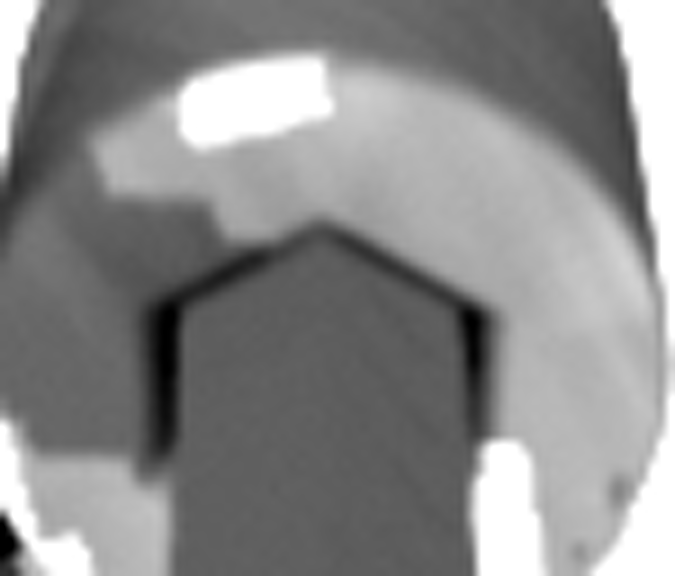

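```bash
python3 -m creep '[{"hand":0,"travel":[0,-0.03,0.15],"angular":[0,0,0]},{"hand":0,"travel":[0,-0.1,0.28],"angular":[0,0,0]},{"hand":0,"travel":[0,-0.16,0.37],"angular":[0,0,0]},{"hand":0,"travel":[0,-0.2,0.45],"angular":[0,0,0]},{"hand":0,"travel":[0,-0.25,0.53],"angular":[0,0,0]},{"hand":0,"travel":[0,-0.25,0.53],"angular":[0,0,0]}]'
python3 - <<'E'
from key import *
s=log(); R0=rot(s['tool_rot']); P0=s['eef_pos'];E=P0+R0.apply(G+55.5*U); print('tip',(E+53*R0.apply(S)).round(1), s['force'].round(1),s['torque'].round(2),(-R0.apply(U)).round(3))
E
```

```text
clock: 17.0
eef_pos: [575.9, 176.1, 105.0]
tool_rot: [2.619, -0.002, 1.39]
force: [-1.7, 0.1, -3.0]
width: 12.4
tip [512.  187.8  68.5] [-1.7  0.1 -3. ] [0.14 1.2  0.04] [ 0.984 -0.18  -0.001]
```

```bash
python3 -m creep '[{"hand":0,"travel":[0,-0.14,0.15],"angular":[0,0,0]},{"hand":0,"travel":[0,-0.24,0.33],"angular":[0,0,0]},{"hand":0,"travel":[0,-0.34,0.5],"angular":[0,0,0]},{"hand":0,"travel":[0,-0.44,0.67],"angular":[0,0,0]},{"hand":0,"travel":[0,-0.44,0.67],"angular":[0,0,0]}]'
python3 - <<'E'
from key import *
s=log(); R0=rot(s['tool_rot']); P0=s['eef_pos'];E=P0+R0.apply(G+55.5*U); print('tip',(E+53*R0.apply(S)).round(1), s['force'].round(1),s['torque'].round(2),(-R0.apply(U)).round(3))
E
```

```text
clock: 17.5
eef_pos: [575.5, 176.1, 96.7]
tool_rot: [2.619, -0.001, 1.39]
force: [0.7, 0.4, -3.1]
width: 12.6
tip [511.5 187.8  60.2] [ 0.7  0.4 -3.1] [0.18 0.87 0.03] [ 0.984 -0.18  -0.001]
```

```bash
python3 -m creep '[{"hand":0,"travel":[0,-0.1,0.17],"angular":[0,0,0]},{"hand":0,"travel":[0,-0.2,0.35],"angular":[0,0,0]},{"hand":0,"travel":[0,-0.3,0.52],"angular":[0,0,0]},{"hand":0,"travel":[0,-0.3,0.52],"angular":[0,0,0]}]'; python3 -m creep '[{"hand":0,"travel":[0,-0.05,0.09],"angular":[0,0,0]},{"hand":0,"travel":[0,-0.1,0.17],"angular":[0,0,0]},{"hand":0,"travel":[0,-0.1,0.17],"angular":[0,0,0]}]'
python3 -c "
from h import *
s=log();print(s['force'].round(1),s['torque'].round(2))"
```

```text
clock: 17.9
eef_pos: [575.5, 176.1, 90.4]
tool_rot: [2.619, -0.001, 1.39]
force: [-0.3, -0.3, -1.7]
width: 12.6
clock: 18.2
eef_pos: [576.3, 176.0, 89.4]
tool_rot: [2.617, -0.002, 1.39]
force: [-0.5, -0.1, 4.5]
width: 12.7
[-0.5 -0.1  4.5] [-0.07  0.6  -0.05]
```

```bash
python3 -m creep '[{"hand":0,"travel":[0,-0.05,0.09],"angular":[0,0,0]},{"hand":0,"travel":[0,-0.1,0.17],"angular":[0,0,0]},{"hand":0,"travel":[0,-0.1,0.17],"angular":[0,0,0]}]'
python3 - <<'E'
from key import *
s=log(); R0=rot(s['tool_rot']); P0=s['eef_pos'];E=P0+R0.apply(G+55.5*U); print('tip',(E+53*R0.apply(S)).round(1), s['force'].round(1),s['torque'].round(2),(-R0.apply(U)).round(3))
for c in ['side','top','wrist']:
    ctrl.get_image(c)
    for t in ['key_elbow','key_mid','key_tail','screw_mouth']:
        for r in ctrl.spot_point(c,t)[:2]:
            if r['at'][1]>100: print(c,t,np.round(r["at"],1),round(r["confidence"],2))
E
```

```text
clock: 18.5
eef_pos: [577.1, 175.8, 88.3]
tool_rot: [2.614, -0.002, 1.389]
force: [-0.2, -0.4, 4.5]
width: 12.8
tip [513.3 187.6  51.6] [-0.2 -0.4  4.5] [-0.19  0.6  -0.04] [ 0.984 -0.18   0.004]
side key_elbow [511.5 189.7 106.3] 0.88
side key_mid [568.3 183.6 103.6] 0.75
side key_mid [509.8 192.1 105.5] 0.65
side key_tail [670.  158.1 100.5] 0.84
side screw_mouth [509.7 186.   82.5] 0.64
top key_mid [576.2 172.1 103.4] 0.65
top key_tail [668.4 161.5  96.6] 0.66
wrist key_elbow [513.5 182.5 103.4] 0.9
wrist key_mid [570.3 178.1 103. ] 0.56
wrist key_tail [672.1 160.   95.8] 0.88
wrist screw_mouth [673.  160.5  96.9] 0.35
```

```bash
python3 -m creep '[{"hand":0.3,"travel":[0,0,0],"angular":[0,0,0]},{"hand":0.6,"travel":[0,0,0],"angular":[0,0,0]},{"hand":0.6,"travel":[0,0,0],"angular":[0,0,0]},{"hand":0.6,"travel":[0,0,0],"angular":[0,0,0]},{"hand":0.6,"travel":[0,0,0],"angular":[0,0,0]}]'
python3 - <<'E'
from key import *
for c in ['side','top','wrist']:
    ctrl.get_image(c)
    for t in ['key_elbow','key_mid','key_tail']:
        for r in ctrl.spot_point(c,t)[:2]:
            if r['at'][1]>100: print(c,t,np.round(r["at"],1),round(r["confidence"],2))
y=np.radians(-10.4); e=np.array([np.cos(y),np.sin(y),0])
P=np.array([511,188,0])+125*e+[0,0,80]; go(P,frame([0,0,-1],[-e[1],e[0],0])); print(P)
E
```

```text
clock: 19.75
eef_pos: [577.0, 175.9, 88.2]
tool_rot: [2.615, -0.002, 1.39]
force: [-1.1, 0.3, 0.9]
width: 51.3
side key_elbow [569.1 178.  100.5] 0.64
side key_elbow [510.9 189.8 105. ] 0.56
side key_mid [569.1 179.1  98.2] 0.74
side key_mid [510.8 188.  106.4] 0.26
side key_tail [672.5 156.   95. ] 0.95
side key_tail [512.1 188.8 108.7] 0.55
top key_mid [577.8 172.1  98.6] 0.62
top key_tail [670.3 159.6  93.4] 0.76
wrist key_elbow [515.4 181.7 103.9] 0.73
wrist key_mid [572.7 175.5  99.4] 0.9
wrist key_mid [511.9 181.7 104.5] 0.74
wrist key_tail [670.6 157.5  91.5] 0.94
t 20.35 at [577.1 175.8  88.3] F [ 0.  -0.5 -0.3] w 51.7
travel [0.0, 4.58, 3.63] angular [30.2, -0.1, -0.0] rows>= 3.5
[633.94643385 165.43510684  80.        ]
```

```bash
python3 -m creep '[{"hand":0.6,"travel":[0,1.1,0.7],"angular":[7,0,0]},{"hand":0.6,"travel":[0,2.3,1.5],"angular":[15,0,0]},{"hand":0.6,"travel":[0,3.4,2.4],"angular":[22,0,0]},{"hand":0.6,"travel":[0,4.4,3.9],"angular":[30,0,0]},{"hand":0.6,"travel":[0,4.4,3.9],"angular":[30.2,0,0]},{"hand":0.6,"travel":[0,4.4,3.9],"angular":[30.2,0,0]},{"hand":0.6,"travel":[0,4.4,3.9],"angular":[30.2,0,0]}]'
python3 - <<'E'
from key import *
s=log(); print(s['qpos'].round(2),s['torque'].round(2),s['force'].round(1))
c='wrist'; im=ctrl.get_image(c)
for t in ['key_elbow','key_mid','key_tail','screw_mouth']:
        for r in ctrl.spot_point(c,t)[:2]:
            if r['at'][1]>100: print(c,t,np.round(r["at"],1),round(r["confidence"],2))
y=np.radians(-10.4); e=np.array([np.cos(y),np.sin(y),0])
P=np.array([511,188,0])+125*e+[0,0,77]; go(P,frame([0,0,-1],[-e[1],e[0],0]))
E
```

```text
clock: 21.05
eef_pos: [633.7, 167.1, 77.7]
tool_rot: [-3.136, -0.006, 1.392]
force: [0.3, -0.1, -0.4]
width: 51.2
[ 0.06  0.9  -0.65  1.61  0.66  0.86  0.55] [-0.   -0.05  0.02] [ 0.3 -0.1 -0.4]
wrist key_mid [567.9 175.  101.9] 0.89
t 21.3 at [632.5 165.5  76.1] F [-1.   0.   0.4] w 51.3
travel [0.02, 0.15, -0.09] angular [-0.0, -0.0, 0.0] rows>= 0.0
```

```bash
cat > tq.py <<'E'
from h import *
def T(n=6):
    A=np.array([510.5,188.]); v=[]
    s=log(); P=s['eef_pos']; r=(P[:2]-A)/1000; F=s['force']
    yaw=np.degrees(rot(s['tool_rot']).as_euler('xyz')[2])-90
    arc=np.degrees(np.arctan2(r[1],r[0]))
    print('t',s['clock'],'T',round(s['torque'][2]+r[0]*F[1]-r[1]*F[0],2),'tz',round(s['torque'][2],2),'rxF',round(r[0]*F[1]-r[1]*F[0],2),'F',F.round(1),'r',round(np.hypot(*r)*1000,1),'arc',round(arc,2),'e yaw',round(yaw,2),'z',P[2].round(1),'w',round(s['width'],1))
T()
E
python3 -m creep '[{"hand":0,"travel":[0,0,0],"angular":[0,0,0]},{"hand":0,"travel":[0,0,0],"angular":[0,0,0]},{"hand":0,"travel":[0,0,0],"angular":[0,0,0]},{"hand":0,"travel":[0,0,0],"angular":[0,0,0]},{"hand":0,"travel":[0,0,0],"angular":[0,0,0]},{"hand":0,"travel":[0,0,0],"angular":[0,0,0]}]'; python3 tq.py
for t in 5 10 15 20 25 30;do python3 -c "
import math;t=$t;a=math.radians(t);print(t,round(-12.4*math.sin(a),2),round(12.4*(math.cos(a)-1),2))";done
```

```text
clock: 21.9
eef_pos: [631.4, 165.8, 75.8]
tool_rot: [-3.139, -0.0, 1.39]
force: [-5.2, 0.7, -1.2]
width: 12.6
t 21.9 T -0.02 tz 0.01 rxF -0.03 F [-5.2  0.7 -1.2] r 122.9 arc -10.42 e yaw -10.34 z 75.8 w 12.6
5 -1.08 -0.05
10 -2.15 -0.19
15 -3.21 -0.42
20 -4.24 -0.75
25 -5.24 -1.16
30 -6.2 -1.66
```

```bash
python3 -m creep '[{"hand":0,"travel":[-0.43,0,0],"angular":[0,0,2]},{"hand":0,"travel":[-0.86,-0.03,0],"angular":[0,0,4]},{"hand":0,"travel":[-1.3,-0.07,0],"angular":[0,0,6]},{"hand":0,"travel":[-1.73,-0.12,0],"angular":[0,0,8]},{"hand":0,"travel":[-2.15,-0.19,0],"angular":[0,0,10]}]'; python3 tq.py; python3 -m creep '[{"hand":0,"travel":[-0.43,0,0],"angular":[0,0,2]},{"hand":0,"travel":[-0.86,-0.03,0],"angular":[0,0,4]},{"hand":0,"travel":[-1.3,-0.07,0],"angular":[0,0,6]},{"hand":0,"travel":[-1.73,-0.12,0],"angular":[0,0,8]},{"hand":0,"travel":[-2.15,-0.19,0],"angular":[0,0,10]}]'; python3 tq.py
```

```text
clock: 22.4
eef_pos: [626.3, 146.8, 76.5]
tool_rot: [-3.14, -0.004, 1.215]
force: [-0.5, 4.5, 0.5]
width: 12.6
t 22.4 T 1.04 tz 0.54 rxF 0.5 F [-0.5  4.5  0.5] r 122.9 arc -19.59 e yaw -20.4 z 76.5 w 12.6
clock: 22.9
eef_pos: [617.5, 127.6, 76.7]
tool_rot: [-3.141, -0.005, 1.038]
force: [0.9, 5.0, 1.3]
width: 12.6
t 22.9 T 1.23 tz 0.64 rxF 0.59 F [0.9 5.  1.3] r 122.9 arc -29.44 e yaw -30.55 z 76.7 w 12.6
```

```bash
cat > chk.sh <<'E'
o=$(python3 tq.py); echo "$o"; echo "$o" | awk '{exit !($4<1.35)}'
E
python3 -m creep '[{"hand":0,"travel":[-0.21,0,0],"angular":[0,0,1]},{"hand":0,"travel":[-0.43,-0.01,0],"angular":[0,0,2]},{"hand":0,"travel":[-0.64,-0.02,0],"angular":[0,0,3]},{"hand":0,"travel":[-0.86,-0.03,0],"angular":[0,0,4]}]' >/dev/null; bash chk.sh && python3 -m creep '[{"hand":0,"travel":[-0.21,0,0],"angular":[0,0,1]},{"hand":0,"travel":[-0.32,0,0],"angular":[0,0,1.5]},{"hand":0,"travel":[-0.43,-0.01,0],"angular":[0,0,2]}]' >/dev/null; bash chk.sh && python3 -m creep '[{"hand":0,"travel":[-0.11,0,0],"angular":[0,0,0.5]},{"hand":0,"travel":[-0.21,0,0],"angular":[0,0,1]},{"hand":0,"travel":[-0.32,0,0],"angular":[0,0,1.5]}]' >/dev/null; bash chk.sh && python3 -m creep '[{"hand":0,"travel":[-0.11,0,0],"angular":[0,0,0.5]},{"hand":0,"travel":[-0.21,0,0],"angular":[0,0,1]},{"hand":0,"travel":[-0.32,0,0],"angular":[0,0,1.5]}]' >/dev/null; bash chk.sh
```

```text
t 23.3 T 1.26 tz 0.66 rxF 0.6 F [ 0.3  5.6 -0.3] r 123.0 arc -33.47 e yaw -34.63 z 76.8 w 12.8
t 23.6 T 1.08 tz 0.63 rxF 0.46 F [0.6 4.1 0.5] r 123.0 arc -35.53 e yaw -36.68 z 76.7 w 12.7
t 23.9 T 1.16 tz 0.68 rxF 0.48 F [0.1 4.8 0. ] r 123.0 arc -37.06 e yaw -38.22 z 76.7 w 13.1
t 24.2 T 0.99 tz 0.6 rxF 0.38 F [1.  3.2 1.2] r 123.0 arc -38.6 e yaw -39.76 z 76.7 w 12.6
```

```bash
python3 -m creep '[{"hand":0,"travel":[-0.11,0,0],"angular":[0,0,0.5]},{"hand":0,"travel":[-0.21,0,0],"angular":[0,0,1]},{"hand":0,"travel":[-0.32,0,0],"angular":[0,0,1.5]}]' >/dev/null; bash chk.sh || exit; python3 -m creep '[{"hand":0,"travel":[-0.11,0,0],"angular":[0,0,0.5]},{"hand":0,"travel":[-0.21,0,0],"angular":[0,0,1]},{"hand":0,"travel":[-0.32,0,0],"angular":[0,0,1.5]}]' >/dev/null; bash chk.sh || exit; python3 -m creep '[{"hand":0,"travel":[-0.11,0,0],"angular":[0,0,0.5]},{"hand":0,"travel":[-0.21,0,0],"angular":[0,0,1]},{"hand":0,"travel":[-0.32,0,0],"angular":[0,0,1.5]}]' >/dev/null; bash chk.sh || exit; python3 -m creep '[{"hand":0,"travel":[-0.11,0,0],"angular":[0,0,0.5]},{"hand":0,"travel":[-0.21,0,0],"angular":[0,0,1]},{"hand":0,"travel":[-0.32,0,0],"angular":[0,0,1.5]}]' >/dev/null; bash chk.sh || exit; python3 -m creep '[{"hand":0,"travel":[-0.11,0,0],"angular":[0,0,0.5]},{"hand":0,"travel":[-0.21,0,0],"angular":[0,0,1]},{"hand":0,"travel":[-0.32,0,0],"angular":[0,0,1.5]}]' >/dev/null; bash chk.sh || exit;  python3 -m creep '[{"hand":0,"travel":[-0.11,0,0],"angular":[0,0,0.5]},{"hand":0,"travel":[-0.21,0,0],"angular":[0,0,1]},{"hand":0,"travel":[-0.32,0,0],"angular":[0,0,1.5]}]' >/dev/null; bash chk.sh
```

```text
t 24.5 T 1.08 tz 0.6 rxF 0.48 F [1.4 3.9 1.2] r 123.0 arc -40.11 e yaw -41.3 z 76.7 w 13.1
t 24.8 T 1.06 tz 0.64 rxF 0.42 F [0.3 4.3 0.5] r 123.0 arc -41.62 e yaw -42.84 z 76.7 w 12.7
t 25.1 T 1.02 tz 0.64 rxF 0.38 F [1.2 3.2 0.8] r 123.0 arc -43.16 e yaw -44.38 z 76.7 w 12.4
t 25.4 T 1.11 tz 0.65 rxF 0.46 F [0.5 4.8 0.6] r 123.1 arc -44.68 e yaw -45.92 z 76.7 w 12.8
t 25.7 T 0.99 tz 0.59 rxF 0.4 F [0.9 3.7 1. ] r 123.1 arc -46.19 e yaw -47.47 z 76.7 w 12.6
t 26.0 T 1.15 tz 0.64 rxF 0.51 F [0.5 5.6 0.7] r 123.1 arc -47.71 e yaw -49.01 z 76.7 w 12.7
```

```bash
python3 -m creep '[{"hand":0,"travel":[-0.11,0,0],"angular":[0,0,0.5]},{"hand":0,"travel":[-0.21,0,0],"angular":[0,0,1]},{"hand":0,"travel":[-0.32,0,0],"angular":[0,0,1.5]}]' >/dev/null; bash chk.sh || exit; python3 -m creep '[{"hand":0,"travel":[-0.11,0,0],"angular":[0,0,0.5]},{"hand":0,"travel":[-0.21,0,0],"angular":[0,0,1]},{"hand":0,"travel":[-0.32,0,0],"angular":[0,0,1.5]}]' >/dev/null; bash chk.sh || exit; python3 -m creep '[{"hand":0,"travel":[-0.11,0,0],"angular":[0,0,0.5]},{"hand":0,"travel":[-0.21,0,0],"angular":[0,0,1]},{"hand":0,"travel":[-0.32,0,0],"angular":[0,0,1.5]}]' >/dev/null; bash chk.sh || exit; python3 -m creep '[{"hand":0,"travel":[-0.11,0,0],"angular":[0,0,0.5]},{"hand":0,"travel":[-0.21,0,0],"angular":[0,0,1]},{"hand":0,"travel":[-0.32,0,0],"angular":[0,0,1.5]}]' >/dev/null; bash chk.sh || exit; python3 -m creep '[{"hand":0,"travel":[-0.11,0,0],"angular":[0,0,0.5]},{"hand":0,"travel":[-0.21,0,0],"angular":[0,0,1]},{"hand":0,"travel":[-0.32,0,0],"angular":[0,0,1.5]}]' >/dev/null; bash chk.sh || exit;  python3 -m creep '[{"hand":0,"travel":[-0.11,0,0],"angular":[0,0,0.5]},{"hand":0,"travel":[-0.21,0,0],"angular":[0,0,1]},{"hand":0,"travel":[-0.32,0,0],"angular":[0,0,1.5]}]' >/dev/null; bash chk.sh || exit;  python3 -m creep '[{"hand":0,"travel":[-0.11,0,0],"angular":[0,0,0.5]},{"hand":0,"travel":[-0.21,0,0],"angular":[0,0,1]},{"hand":0,"travel":[-0.32,0,0],"angular":[0,0,1.5]}]' >/dev/null; bash chk.sh
```

```text
t 26.3 T 1.02 tz 0.66 rxF 0.36 F [0.  4.5 0.1] r 123.1 arc -49.23 e yaw -50.54 z 76.7 w 12.9
t 26.6 T 1.01 tz 0.61 rxF 0.4 F [1.  3.9 1.3] r 123.1 arc -50.73 e yaw -52.09 z 76.7 w 13.3
t 26.9 T 1.05 tz 0.62 rxF 0.43 F [1.1 4.3 0.7] r 123.1 arc -52.26 e yaw -53.63 z 76.7 w 12.6
t 27.2 T 1.08 tz 0.68 rxF 0.4 F [0.4 4.9 0.6] r 123.1 arc -53.77 e yaw -55.17 z 76.7 w 12.6
t 27.5 T 1.1 tz 0.66 rxF 0.43 F [0.9 4.9 1.2] r 123.1 arc -55.3 e yaw -56.71 z 76.7 w 12.7
t 27.8 T 0.99 tz 0.7 rxF 0.28 F [0.3 3.8 0.5] r 123.1 arc -56.82 e yaw -58.26 z 76.7 w 12.5
t 28.1 T 1.01 tz 0.68 rxF 0.33 F [0.7 4.1 0.3] r 123.1 arc -58.34 e yaw -59.8 z 76.6 w 12.5
```

```bash
python3 -m creep '[{"hand":0,"travel":[-0.11,0,0],"angular":[0,0,0.4]},{"hand":0,"travel":[-0.21,0,0],"angular":[0,0,0.8]},{"hand":0,"travel":[-0.32,0,0],"angular":[0,0,1.3]}]' >/dev/null; bash chk.sh || exit; python3 -m creep '[{"hand":0,"travel":[-0.11,0,0],"angular":[0,0,0.4]},{"hand":0,"travel":[-0.21,0,0],"angular":[0,0,0.8]},{"hand":0,"travel":[-0.32,0,0],"angular":[0,0,1.3]}]' >/dev/null; bash chk.sh || exit; python3 -m creep '[{"hand":0,"travel":[-0.11,0,0],"angular":[0,0,0.5]},{"hand":0,"travel":[-0.21,0,0],"angular":[0,0,1]},{"hand":0,"travel":[-0.32,0,0],"angular":[0,0,1.5]}]' >/dev/null; bash chk.sh || exit; python3 -m creep '[{"hand":0,"travel":[-0.11,0,0],"angular":[0,0,0.5]},{"hand":0,"travel":[-0.21,0,0],"angular":[0,0,1]},{"hand":0,"travel":[-0.32,0,0],"angular":[0,0,1.5]}]' >/dev/null; bash chk.sh || exit; python3 -m creep '[{"hand":0,"travel":[-0.11,0,0],"angular":[0,0,0.5]},{"hand":0,"travel":[-0.21,0,0],"angular":[0,0,1]},{"hand":0,"travel":[-0.32,0,0],"angular":[0,0,1.5]}]' >/dev/null; bash chk.sh || exit;  python3 -m creep '[{"hand":0,"travel":[-0.11,0,0],"angular":[0,0,0.5]},{"hand":0,"travel":[-0.21,0,0],"angular":[0,0,1]},{"hand":0,"travel":[-0.32,0,0],"angular":[0,0,1.5]}]' >/dev/null; bash chk.sh || exit;  python3 -m creep '[{"hand":0,"travel":[-0.11,0,0],"angular":[0,0,0.5]},{"hand":0,"travel":[-0.21,0,0],"angular":[0,0,1]},{"hand":0,"travel":[-0.32,0,0],"angular":[0,0,1.5]}]' >/dev/null; bash chk.sh
```

```text
t 28.4 T 0.94 tz 0.6 rxF 0.34 F [1.  3.9 0.9] r 123.1 arc -59.75 e yaw -61.14 z 76.7 w 13.0
t 28.7 T 1.03 tz 0.6 rxF 0.43 F [2.2 3.2 0.1] r 123.1 arc -61.18 e yaw -62.48 z 76.7 w 12.7
t 29.0 T 1.21 tz 0.68 rxF 0.53 F [2.2 5.  0.2] r 123.0 arc -62.49 e yaw -64.0 z 76.8 w 12.4
t 29.3 T 1.4 tz 0.89 rxF 0.51 F [2.  5.3 0.1] r 123.0 arc -63.6 e yaw -65.47 z 77.1 w 13.1
```

```bash
python3 tq.py; python3 -m creep '[{"hand":0,"travel":[-0.1,0,0],"angular":[0,0,0.3]},{"hand":0,"travel":[-0.1,0,0],"angular":[0,0,0.3]}]' >/dev/null; python3 tq.py
```

```text
t 29.3 T 1.4 tz 0.89 rxF 0.51 F [2.  5.3 0.1] r 123.0 arc -63.6 e yaw -65.47 z 77.1 w 13.1
t 29.5 T 1.53 tz 0.95 rxF 0.58 F [ 3.1  4.3 -0.3] r 122.9 arc -63.72 e yaw -65.72 z 77.3 w 12.5
```

```bash
python3 -m creep '[{"hand":0,"travel":[-0.08,0,0],"angular":[0,0,0.2]},{"hand":0,"travel":[-0.15,0,0],"angular":[0,0,0.3]},{"hand":0,"travel":[-0.15,0,0],"angular":[0,0,0.3]}]' >/dev/null; python3 tq.py; python3 -c "
from cell import ctrl; ctrl.get_image('top')"; python3 tq.py
```

```text
t 29.8 T 1.46 tz 0.88 rxF 0.58 F [ 2.7  5.1 -0.6] r 122.9 arc -63.98 e yaw -65.96 z 77.5 w 13.0
t 29.85 T 1.47 tz 0.93 rxF 0.54 F [ 2.6  4.6 -0.9] r 122.9 arc -63.99 e yaw -65.96 z 77.5 w 12.5
```

```bash
python3 -m creep '[{"hand":0,"travel":[-0.1,0,0],"angular":[0,0,0.2]},{"hand":0,"travel":[-0.2,0,0.03],"angular":[0,0,0.5]},{"hand":0,"travel":[-0.2,0,0.05],"angular":[0,0,0.5]}]' >/dev/null; python3 tq.py; python3 -m creep '[{"hand":0,"travel":[-0.1,0,0],"angular":[0,0,0.2]},{"hand":0,"travel":[-0.15,0,0.03],"angular":[0,0,0.3]}]' >/dev/null; python3 tq.py
```

```text
t 30.15 T 1.67 tz 0.96 rxF 0.71 F [4.  5.1 0.4] r 123.0 arc -64.34 e yaw -66.4 z 77.3 w 12.7
t 30.35 T 1.66 tz 0.96 rxF 0.7 F [4.1 4.6 0.8] r 123.0 arc -64.45 e yaw -66.63 z 77.3 w 12.4
```

```bash
python3 -m creep '[{"hand":0,"travel":[-0.1,0,0],"angular":[0,0,0.2]},{"hand":0,"travel":[-0.15,0,0],"angular":[0,0,0.2]}]' >/dev/null; python3 tq.py; python3 -c "
from cell import ctrl; ctrl.get_image('top')"; python3 tq.py;  python3 -c "
from cell import ctrl; ctrl.get_image('top')"; python3 tq.py
```

```text
t 30.55 T 1.78 tz 0.95 rxF 0.83 F [ 5.3  4.6 -0.9] r 122.9 arc -64.58 e yaw -66.74 z 77.6 w 12.7
t 30.6 T 1.64 tz 0.97 rxF 0.67 F [ 3.5  5.3 -0.5] r 122.9 arc -64.6 e yaw -66.74 z 77.6 w 12.6
t 30.65 T 1.73 tz 1.01 rxF 0.73 F [ 4.1  5.2 -0.4] r 122.9 arc -64.58 e yaw -66.74 z 77.6 w 12.4
```

```bash
python3 -m creep '[{"hand":0,"travel":[0.1,0,0],"angular":[0,0,-0.7]},{"hand":0,"travel":[0.2,0,0],"angular":[0,0,-1.4]},{"hand":0,"travel":[0.28,0,0],"angular":[0,0,-2]},{"hand":0,"travel":[0.28,0,0],"angular":[0,0,-2]}]' >/dev/null; python3 tq.py
```

```text
t 31.05 T 1.3 tz 0.73 rxF 0.57 F [ 2.7  4.9 -1.7] r 122.9 arc -63.09 e yaw -64.7 z 77.6 w 12.7
```

```bash
python3 -m creep '[{"hand":0,"travel":[0.15,0,0],"angular":[0,0,-0.8]},{"hand":0,"travel":[0.3,0,0],"angular":[0,0,-1.6]},{"hand":0,"travel":[0.45,0,0],"angular":[0,0,-2.4]},{"hand":0,"travel":[0.45,0,0],"angular":[0,0,-2.4]}]' >/dev/null; python3 tq.py;  python3 -m creep '[{"hand":0,"travel":[0.1,0,0],"angular":[0,0,-0.7]},{"hand":0,"travel":[0.2,0,0],"angular":[0,0,-1.4]},{"hand":0,"travel":[0.2,0,0],"angular":[0,0,-1.4]}]' >/dev/null; python3 tq.py
```

```text
t 31.45 T 0.8 tz 0.53 rxF 0.27 F [-0.2  4.9 -0.4] r 122.9 arc -61.17 e yaw -62.3 z 77.4 w 12.9
t 31.75 T 0.53 tz 0.23 rxF 0.3 F [-0.1  5.1 -1.5] r 123.0 arc -60.24 e yaw -60.92 z 77.4 w 12.9
```

```bash
python3 -m creep '[{"hand":0,"travel":[0.15,0,0],"angular":[0,0,-0.4]},{"hand":0,"travel":[0.25,0,0],"angular":[0,0,-0.8]},{"hand":0,"travel":[0.25,0,0],"angular":[0,0,-0.8]}]' >/dev/null; python3 tq.py; python3 -m creep '[{"hand":0.3,"travel":[0,0,0],"angular":[0,0,0]},{"hand":0.6,"travel":[0,0,0],"angular":[0,0,0]},{"hand":0.6,"travel":[0,0,0],"angular":[0,0,0]},{"hand":0.6,"travel":[0,0,0],"angular":[0,0,0]},{"hand":0.6,"travel":[0,0,0],"angular":[0,0,0]}]'
python3 - <<'E'
from key import *
for c in ['side','top','wrist']:
    ctrl.get_image(c)
    for t in ['key_elbow','key_mid','key_tail','screw_mouth']:
        for r in ctrl.spot_point(c,t)[:1]:
            if r['at'][1]>0: print(c,t,np.round(r["at"],1),round(r["confidence"],2))
E
```

```text
t 32.05 T 0.52 tz 0.26 rxF 0.26 F [ 0.   4.1 -2.2] r 123.0 arc -59.34 e yaw -60.11 z 77.2 w 12.8
clock: 32.55
eef_pos: [573.2, 81.5, 77.2]
tool_rot: [3.141, -0.018, 0.521]
force: [0.2, -0.3, 0.2]
width: 51.3
side key_tail [509.2 187.9  82.4] 0.63
side screw_mouth [512.8 188.4  78.6] 0.76
top key_elbow [512.5 185.3 104.9] 0.52
top screw_mouth [511.1 187.5  72.1] 0.53
wrist key_mid [546.8 135.7  96.2] 0.78
wrist screw_mouth [606.1  55.4  92.9] 0.29
```

```bash
python3 -m creep '[{"hand":0.6,"travel":[0,0,-2],"angular":[0,0,0]},{"hand":0.6,"travel":[0,0,-4.5],"angular":[0,0,0]},{"hand":0.6,"travel":[0,0,-9],"angular":[0,0,0]},{"hand":0.6,"travel":[0,3,-13],"angular":[0,0,0]},{"hand":0.6,"travel":[0,6,-16],"angular":[0,0,0]},{"hand":0.6,"travel":[0,6,-16],"angular":[0,0,0]},{"hand":0.6,"travel":[0,6,-16],"angular":[0,0,0]}]'
python3 - <<'E'
from key import *
out=[]
for c in ['side','top','wrist']:
    im=ctrl.get_image(c)
    for t in ['key_elbow','key_mid','key_tail','screw_mouth']:
        for r in ctrl.spot_point(c,t)[:1]:
            if r['at'][1]>0: print(c,t,np.round(r["at"],1),round(r["confidence"],2))
    f=im['frame'][:,:,::-1]
    if c=='side': out.append(cv2.resize(f[190:310,240:400],(400,300),interpolation=cv2.INTER_CUBIC))
    elif c=='top': out.append(cv2.resize(f[160:280,200:360],(400,300),interpolation=cv2.INTER_CUBIC))
    else: w=cv2.resize(f,(480,300))
cv2.imwrite('pics/m11.png',np.vstack([np.hstack(out),np.hstack([w,np.zeros((300,320,3),np.uint8)])]))
E
```

```text
clock: 34.0
eef_pos: [600.8, 27.9, 237.6]
tool_rot: [3.141, -0.019, 0.52]
force: [-0.3, 1.6, -0.1]
width: 51.5
side key_elbow [511.7 189.4 105.9] 0.91
side key_tail [605.7  55.3  96.7] 0.65
side screw_mouth [509.6 185.6  79.7] 0.73
top key_elbow [513.3 183.2 103.7] 0.63
top key_mid [550.1 134.3  96.9] 0.85
top key_tail [603.5  54.5  90.6] 0.53
wrist key_mid [542.9 137.3 101.3] 0.83
```

View pics/m11.png

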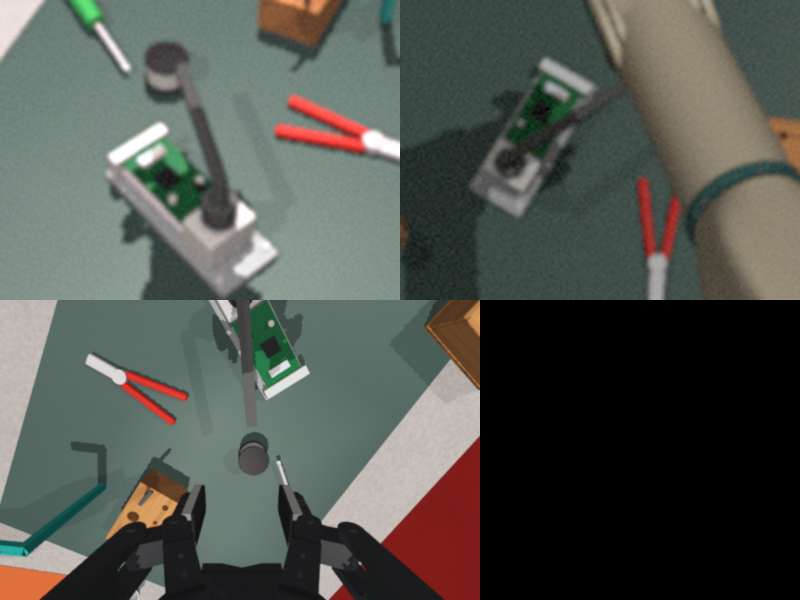

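```bash
python3 -c "
from cell import ctrl; print(ctrl.read_state()['force']); print(ctrl.finish_job())"
```

```text
[ 0.05729135 -0.27716872 -0.80607654]
the job is handed in; nothing more can be done
None
```

I took the dark steel key from the block, flipped it and seated its short arm in the clamp screw. I then re-gripped it at about 123 mm and turned the screw clockwise to its stop. There I pulled it up to about 1.7 N m, eased the load off, let go, retracted and handed the job in at about 34 s of the 72 s allowed.

**Torque:** the wrist-force reading showed about 1.0–1.1 N m while the screw turned slowly. It rose at the stop to readings of 1.64–1.78 N m, mean about 1.72, and never showed more than 1.78. I did not check it against the jaw twist.

**Seating:** the last images show the key in the socket, with its elbow at about z = 105 mm against 104 mm nominal. The long arm droops about 4 degrees, near the upper end of the 2–5 degrees expected. Before the turn, the tip met the floor at an estimated z of 52–53 mm, against 51 mm nominal.

**One mismatch:** after release the long arm's direction measured about -55 degrees, where I expected about -58. I put this down to springback, socket play and about 1.5 degrees of detection error. The torque reading stayed clockwise throughout, so I don't think the screw was loosened.

**Rest of the bench:** the teal look-alike key, the small key, the spool, the pliers and the part of the screwdriver in view looked undisturbed. The dish, flux jar and spare board were not in those last crops. The final force reading was about zero, with the gripper clear of everything.

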